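# Load a tub with feed plugs and close it

### The job

Take the blue hand scoop by its handle, scoop plugs out of the steel trough and tip at least three of the four into the white tub, without spilling any and without touching a plug with the fingers. Then stand the scoop back upright on its black mat, let go of it, and push the tub's green lid fully shut. Leave the amber jar and the green can where they are.

Things in the scene. Friction and masses are not known exactly. Their poses are not given: they have to be found in the camera images.
- scoop: Loose blue hand scoop, 90 mm long (x), 112 mm wide (y), 0.2 kg, at first standing on the mat. Origin: centre of its underside; x points to the open front lip (at +45 mm), z up. Floor 3 mm thick; back wall 47 mm high; side walls 3 mm thick, 47 mm high back from x = +17 mm, 25 mm high ahead of it.
- scoop_grip (a point): Centre of the scoop's handle: a bar along x, 85 mm long, 22 mm wide (y), 26 mm high (z), above the scoop, carried by a post at its back end. This point is 97 mm above the scoop's underside and 5 mm behind its middle; same axes.
- trough: Fixed grey steel trough, 238 x 140 x 50 mm (x, y, z), open above, walls 4 mm. Origin: centre of its underside; floor top at z = 4 mm; +x points roughly at the robot. The -x end is upright inside at x = -115 mm; floor level to x = +88 mm, where the other end slopes up at 60 degrees to z = 50 mm at x = +115 mm. The plugs stand in the +x half; the scoop fits in behind them.
- plug0: One of four loose chunky tan pressed feed plugs: a cylinder 32 mm in diameter and 30 mm high with bevelled ends (flat 12 mm across, bevel 6 mm high), about 30 g, standing on end in the trough. Origin: its centre; z is its own axis.
- plug1: One of four loose chunky tan pressed feed plugs: a cylinder 32 mm in diameter and 30 mm high with bevelled ends (flat 12 mm across, bevel 6 mm high), about 30 g, standing on end in the trough. Origin: its centre; z is its own axis.
- plug2: One of four loose chunky tan pressed feed plugs: a cylinder 32 mm in diameter and 30 mm high with bevelled ends (flat 12 mm across, bevel 6 mm high), about 30 g, standing on end in the trough. Origin: its centre; z is its own axis.
- plug3: One of four loose chunky tan pressed feed plugs: a cylinder 32 mm in diameter and 30 mm high with bevelled ends (flat 12 mm across, bevel 6 mm high), about 30 g, standing on end in the trough. Origin: its centre; z is its own axis.
- scoop_bowl (a point): Middle of the inside of the scoop, 20 mm above its underside.
- tub_middle (a point): Point on the tub's upright axis, 20 mm above its underside.
- tub: Fixed white plastic tub, open above, 160 mm (x) by 160 mm (y) by 85 mm high, walls and floor 4 mm. Origin: centre of its underside, x points towards the hinged rim.
- tub_lid (a joint): Angle of the green lid on the tub, hinged along the rim at the tub's x = +80 mm: 0 = fully shut, about 1.57 = upright; it starts open at 1.5 to 1.8 rad (end stop 1.9). A stiff hinge: the lid stays where it is left and takes a newton or two at its edge to move.
- tub_lid_hinge (a point): Middle of the lid's hinge line (which runs along y), at the tub's x = +80 mm and z = 85 mm. The axes turn with the lid: the plate runs 160 mm to its own -x, is 160 mm wide and 8 mm thick (z = 0 to 8 mm). On its outer face (+z) a white knob stands about 45 mm proud, 30 mm from the free edge, mid-width.
- tub_lid_edge (a point): Middle of the lid's free edge, 160 mm from the hinge line.
- mat: Fixed black rubber mat, 150 mm square, 4 mm thick, where the scoop belongs. Origin: centre of its underside.
- jar: Bystander: amber jar, 68 mm across, 90 mm high, beyond the work. Origin: centre of its underside.
- can: Bystander: green can, 72 mm across, 100 mm high, beyond the work. Origin: centre of its underside.

How it is judged (in metres and radians):
On the way, in this order (a step that is already met when the one before it is completed fails the run):
1. at least one plug is carried in the scoop, lifted out of the trough (((distance between plug0 and scoop_bowl below 0.065 m and height (world z) of plug0 above 0.09 m) or (distance between plug1 and scoop_bowl below 0.065 m and height (world z) of plug1 above 0.09 m) or (distance between plug2 and scoop_bowl below 0.065 m and height (world z) of plug2 above 0.09 m) or (distance between plug3 and scoop_bowl below 0.065 m and height (world z) of plug3 above 0.09 m))), for 0.2 s.
2. at least three plugs are in the tub ((distance between each of plug0, plug1, plug2 and tub_middle below 0.093 m or distance between each of plug0, plug1, plug3 and tub_middle below 0.093 m or distance between each of plug0, plug2, plug3 and tub_middle below 0.093 m or distance between each of plug1, plug2, plug3 and tub_middle below 0.093 m)), for 0.2 s.
At the end, for the whole second after the job is handed in: At least three plugs lie in the tub (centre within 93 mm of tub_middle), any other in the tub or the trough; the lid is shut to within 0.04 rad; the scoop stands at rest on the mat, upright within 0.12 rad, its middle within 50 mm of the mat's ((distance between each of plug0, plug1, plug2 and tub_middle below 0.093 m or distance between each of plug0, plug1, plug3 and tub_middle below 0.093 m or distance between each of plug0, plug2, plug3 and tub_middle below 0.093 m or distance between each of plug1, plug2, plug3 and tub_middle below 0.093 m) and (distance between plug0 and tub_middle below 0.093 m or (x of plug0 in the frame of trough between -0.119 and 0.119 m and y of plug0 in the frame of trough between -0.07 and 0.07 m)) and (distance between plug1 and tub_middle below 0.093 m or (x of plug1 in the frame of trough between -0.119 and 0.119 m and y of plug1 in the frame of trough between -0.07 and 0.07 m)) and (distance between plug2 and tub_middle below 0.093 m or (x of plug2 in the frame of trough between -0.119 and 0.119 m and y of plug2 in the frame of trough between -0.07 and 0.07 m)) and (distance between plug3 and tub_middle below 0.093 m or (x of plug3 in the frame of trough between -0.119 and 0.119 m and y of plug3 in the frame of trough between -0.07 and 0.07 m)) and value of joint tub_lid below 0.04 rad and horizontal distance between scoop and mat below 0.05 m and angle between scoop's own z axis and vertical below 0.12 rad and height (world z) of scoop below 0.012 m and linear speed of scoop below 0.02 m/s); the robot touches nothing.
It fails at once if a plug is touched with the fingers (contact force between the fingers and plug0 above 0.5 N or contact force between the fingers and plug1 above 0.5 N or contact force between the fingers and plug2 above 0.5 N or contact force between the fingers and plug3 above 0.5 N).
It fails at once if the jar or the can is moved by more than 30 mm (distance of any of jar, can from where it was at the start of the episode above 0.03 m).
It also fails if it takes over 72 s, if anything falls off the work surface, if the arm or the gripper's body presses on something with over 40 N, if the wrist force passes 120 N, or if a joint passes its speed limit or range.

### The arm

A 6-joint arm with a two-finger parallel gripper is mounted at the origin on the work surface. World frame = base frame: x ahead of the robot, y to its left, z up, the work surface at z = 0. Lengths are in mm, angles in rad, forces in N, time in s.
With the tool pointing down it reaches from about 350 to 975 mm from the base axis. Payload 7.1 kg.
Tool frame: the origin (TCP) lies midway between the tips of the shut fingers; the grasp point (between the pads) lies ctrl.grip_point_offset behind it (ctrl.grip_point_offset is the distance from the TCP to the grasp point, in mm); z points along the fingers, y is the line along which they close (so a half turn about z gives the same grasp; the last joint's range is limited). The gripper opens to 88 mm and grips with 3 to 60 N. Pads are 20 mm wide; open, the fingers measure 115 mm over their backs; the gripper's body (75 mm by 178 mm) begins 61 mm behind the grasp point.
Start: joints at [1.276, 0.423, 1.63, -0, 1.089, -0.019], TCP at [170.166, 601.372, 222.675] pointing down, gripper open.
Joint ranges: [-3, 3], [-0.9, 2.11], [0.09, 2.58], [-1.31, 4.45], [0.11, 2.69], [-2.54, 2.54]. Speed limits (rad/s): [2.39, 2.39, 3.01, 3.14, 3.14, 3.14].

### API

Orientations are given as a rotation vector (axis times angle).
In Python, from workcell import ctrl, get_image, close_job, finder gives the robot as it stands.
- The arm moves only by the tool servo_tool, never from a script. Its argument "deltas" is a list of rows, each a list of 2 entries, a list of its own where there are three numbers: the shift along the tool's x, y, z in mm, then the turn, a rotation vector about the tool's x, y, z in rad. A call has 1 to 5 rows; each row is the pose to reach, as a shift and turn from the pose commanded when the call began, along the tool's axes at that moment; what a row does not reach only later rows make up. A row lasts 1/12 s, in which the tool goes at most 41.7 mm and 7.16 degrees, less where a joint would pass 70% of its speed; a pose out of reach is approached as far as the arm can. A call with a gripper value outside its range is refused whole. "grip" is the closure, from -1 (fully open) to 1 (shut), so that 0 is half open, set as the call begins (left out, the last holds). The fingers move at their own pace and stop on an object; the grip force is fixed at half the most. Time passes only in rows, so rows that repeat a pose let the fingers close. It gives the time, the measured TCP pose, the force, the opening and the grip force at its end, in the units of the state.
- ctrl.get_obs(): the state, without advancing time (a new reading comes with each control period).
- get_image(name): name is "scene" or "top"; returns a dict with "frame" (420x560x3 uint8, blue, green, red), "depth" (420x560 float32, mm along the optical axis (not along the pixel's ray), 0 where there is no reading), "K" (3x3 intrinsics, pixels), "pose" (4x4, takes a point from camera to world coordinates). Camera axes: x right, y down, z forward; pixel columns grow to the right and rows downward; lengths in mm; the calibration is good to about 2 mm. A picture is of the moment at which its call begins.
- close_job(): hands the job in; it is judged then, once.
Trained networks look in a picture, given as the dict that the camera call returned (one of the last four; its "shot" number tells which), for a name from the list of things; names that differ only in an ending like _2 or _b are one class to them, and where a whole thing is asked for, a point or a joint stands for the part that bears it (a point fixed in the world has none). Each returns a list of dicts, best first, with "score" (0 to 1); they miss things now and then, are a little off and sometimes report something else, mostly with a low value. They report only what shows in the picture. A call takes as long as a camera call.
- finder.search_frame(query, picture): "rect" ([centre column, centre row, width, height] as shares, 0 to 1, of the picture: columns of its width, rows of its height, round what is visible of it).
- finder.silhouettes(query, picture): "mask" (420x560 bool, what is visible of it) and "rect" ([centre column, centre row, width, height] as shares, 0 to 1, of the picture: columns of its width, rows of its height, round what is visible of it).
The state is a dict: "t": time; "qpos": joint angles; "qvel": joint speeds; "joint_torque": joint torques, N m; "ee_pos": TCP position; "orientation": TCP orientation; "ft_force": force on the tool from outside, world axes, zero at the start; "moment": the same for the moment, N m; "width": finger opening in mm; "grasp_force": force on a finger pad.
Only numpy, scipy, OpenCV 4.12 (cv2) and the standard library are available. Lean on these libraries where they do the work, as an engineer would, in place of code of your own. Each camera call takes 0.05 s, during which the arm holds its last target. There are 200 camera calls.

## Working session

There is one attempt and no reset: what is moved stays moved. The work goes in short steps, Python scripts to look and compute and a tool call to move; the robot and the scene stay as the last step left them, time stands still between calls to the robot, and variables do not carry over. Pictures are saved under pics/ and viewed, at most 10 in all, crops included, and the job is handed in when it is done.

Besides the shell and the picture viewer there is one more tool, called after "Call:" in YAML: its name, and indented under it one key for each argument. servo_tool: Moves the arm, as the interface text tells. Its arguments: {"type":"object","properties":{"deltas":{"type":"array","items":{"type":"array"}},"grip":{"type":"number"}},"required":["deltas"]}

```bash
mkdir -p pics; ls
cat > h.py <<'E'
import numpy as np, cv2
from scipy.spatial.transform import Rotation as R
from workcell import ctrl, get_image, close_job, finder
def cloud(p):
    d=p["depth"];K=np.array(p["K"]);T=np.array(p["pose"])
    v,u=np.indices(d.shape)
    P=np.stack([(u-K[0,2])/K[0,0]*d,(v-K[1,2])/K[1,1]*d,d],-1)@T[:3,:3].T+T[:3,3]
    P[d<=0]=np.nan
    return P
E
python3 - <<'E'
from h import *
ims={n:get_image(n) for n in("scene","top")}
cv2.imwrite("pics/a.png",np.vstack([cv2.resize(ims[n]["frame"],(400,300)) for n in ims])) 
for n in ims: cv2.imwrite(f"pics/{n}.png",ims[n]["frame"])
o=ctrl.get_obs(); print(o, ctrl.grip_point_offset)
for n,p in ims.items():
    P=cloud(p)
    print(n,np.round(p["pose"],2).tolist(),np.round(p["K"],0).tolist())
    for q in["scoop","trough","plug0","tub","tub_lid","mat","jar","can"]:
        for s in finder.silhouettes(q,p)[:5 if q=="plug0" else 1]:
            m=s["mask"]; X=P[m]; X=X[~np.isnan(X[:,0])]
            if len(X)<5: continue
            r=cv2.minAreaRect(X[:,:2].astype(np.float32))
            print(q,round(s["score"],2),np.round(np.array(s["rect"])*[560,420,560,420]).tolist(),"med",np.round(np.median(X,0)),"p2",np.round(np.percentile(X,2,0)),"p98",np.round(np.percentile(X,98,0)),"mar",np.round(r[0]),np.round(r[1]),round(r[2],1))
E
```

```text
pics
{'t': 0.1, 'qpos': array([ 1.27601980e+00,  4.23797200e-01,  1.63063420e+00,  3.30783231e-05,
        1.08861615e+00, -1.90491704e-02]), 'qvel': array([ 0.00024416, -0.00201557, -0.00133543, -0.00064375,  0.0002446 ,
       -0.00055927]), 'joint_torque': array([-2.26920056e-04, -5.45614064e+01, -2.74321657e+01,  6.44284557e-02,
        1.88638695e-02, -5.96842392e-05]), 'ee_pos': array([169.99732199, 600.8890834 , 221.95087248]), 'orientation': array([-4.31729410e-01, -3.11152676e+00,  2.24989272e-03]), 'ft_force': array([-0.4287849 , -0.13013908, -0.50424954]), 'moment': array([-0.01904209,  0.02220459,  0.02979231]), 'grasp_force': 0.0, 'width': 87.59994542135541} 18.700000000000003
scene [[0.75, 0.49, -0.44, 959.24], [0.66, -0.55, 0.51, -433.27], [0.01, -0.68, -0.74, 726.8], [0.0, 0.0, 0.0, 1.0]] [[403.0, 0.0, 281.0], [0.0, 403.0, 218.0], [0.0, 0.0, 1.0]]
scoop 0.71 [269.0, 228.0, 47.0, 61.0] med [545.  11.  20.] p2 [480. -50.   4.] p98 [598.  68. 114.] mar [516.  39.] [108. 197.] 37.7
trough 0.77 [171.0, 302.0, 143.0, 120.0] med [ 528. -246.    9.] p2 [ 400. -329.    1.] p98
[... 2277 characters left out ...]
ar [ 450. -235.] [30. 26.] 89.9
tub 0.63 [138.0, 207.0, 147.0, 148.0] med [602. 267.  49.] p2 [468. 166.   1.] p98 [684. 341. 243.] mar [611. 295.] [354. 238.] 27.0
tub_lid 0.65 [125.0, 168.0, 127.0, 61.0] med [644. 268. 189.] p2 [620. 190.  88.] p98 [693. 343. 244.] mar [681. 308.] [255. 146.] 74.6
mat 0.66 [279.0, 243.0, 87.0, 88.0] med [505. -21.   4.] p2 [451. -79.  -0.] p98 [617.  83.   8.] mar [535.   3.] [154. 153.] 15.8
jar 0.64 [215.0, 144.0, 38.0, 40.0] med [729. 134.  88.] p2 [706. 106.  12.] p98 [765. 165.  92.] mar [737. 138.] [63. 68.] 30.8
can 0.91 [349.0, 135.0, 39.0, 46.0] med [ 739. -131.   99.] p2 [ 716. -165.   11.] p98 [ 779. -101.  103.] mar [ 752. -148.] [69. 96.] 13.9
```

View pics/scene.png

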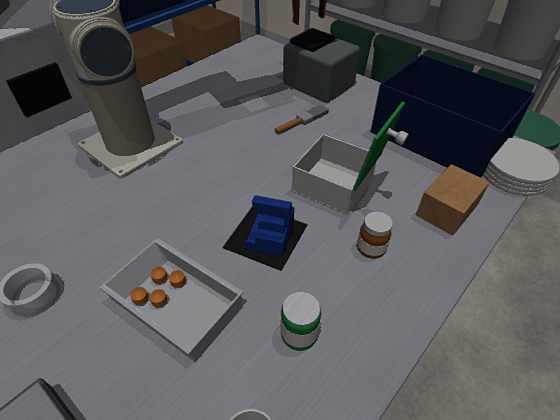

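View pics/top.png

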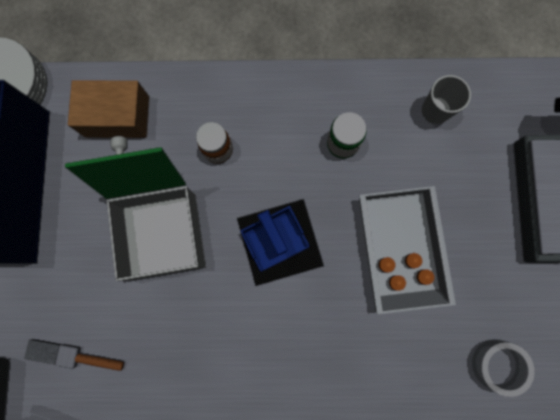

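The scene image shows the scoop on its mat at (270,228), the trough with four plugs at about (158,286), and the tub with its lid open at (350,160). The jar is at (375,235) and the can at (300,320). In the top view the plugs are at the bottom (near-robot) half of the trough. Next I'll get exact frames.

```bash
cat > m.py <<'E'
from h import *
A=[]
for n in("top","scene"):
    p=get_image(n);P=cloud(p);I=p["frame"].astype(int);ok=~np.isnan(P[...,0])
    def sel(x0,x1,y0,y1,z0,z1): 
        return ok&(P[...,0]>x0)&(P[...,0]<x1)&(P[...,1]>y0)&(P[...,1]<y1)&(P[...,2]>z0)&(P[...,2]<z1)
    def mar(t,m):
        X=P[m]; r=cv2.minAreaRect(X[:,:2].astype(np.float32)); print(n,t,len(X),np.round(r[0],1),np.round(r[1],1),round(r[2],1),"z",np.round(np.median(X[:,2]),1)); return X
    mar("trough rim",sel(380,660,-350,-150,45,56))
    mar("tub rim",sel(430,640,150,360,80,90))
    b=(I[...,0]>I[...,2]+25)&(I[...,0]>I[...,1]+20)
    h=mar("handle",sel(460,620,-70,90,106,122))
    w=mar("scoopall",sel(460,620,-70,90,9,105)&b)
    c=h[:,:2].mean(0); u=np.linalg.svd(h[:,:2]-c)[2][0]; print("handle dir",u,c)
    for z0,z1 in((8,24),(30,44),(46,56),(60,80),(106,122)):
        X=P[sel(460,620,-70,90,z0,z1)&b]; s=(X[:,:2]-c)@u; v=(X[:,:2]-c)@[-u[1],u[0]]
        if len(s): print("z",z0,len(s),"along",np.round(np.percentile(s,[1,50,99]),1),"across",np.round(np.percentile(v,[1,50,99]),1))
    g=(I[...,1]>I[...,0]+20)&(I[...,1]>I[...,2]+20)&sel(560,760,150,370,90,280)
    X=P[g]; c=X.mean(0); V=np.linalg.svd(X-c,full_matrices=False)[2]; print("lid",c.round(),V.round(3).tolist(),X.min(0).round(),X.max(0).round())
E
python3 m.py
```

```text
top trough rim 1890 [ 517.7 -250.1] [238.3 154.9] 6.5 z 49.8
top tub rim 815 [549.  251.3] [162.1 160.9] 9.6 z 84.6
top handle 534 [544.5  14.7] [84.7 21.9] 26.6 z 113.7
top scoopall 542 [539.7  12.5] [ 89.6 112.2] 27.3 z 26.8
handle dir [-0.89229351 -0.45145575] [543.92511143  14.75525441]
z 8 518 along [-37.5   4.4  49.5] across [-52.9  -3.5  53.4]
z 30 57 along [-37.6 -35.7  39.5] across [-55.4  35.7  55.6]
z 46 167 along [-40.3 -29.8  20.8] across [-55.3  18.8  56. ]
z 106 534 along [-42.    0.4  40.7] across [-10.7   0.   11. ]
lid [654. 269. 242.] [[-0.166, 0.986, -0.001], [0.935, 0.158, 0.317], [-0.313, -0.052, 0.948]] [639. 192. 236.] [670. 348. 246.]
scene trough rim 1815 [ 515.  -249.9] [241.7 155. ] 6.7 z 49.3
scene tub rim 368 [548.8 251.3] [169.3 163.2] 9.7 z 83.5
scene handle 356 [543.5  13.4] [83.8 25. ] 28.1 z 112.9
scene scoopall 922 [540.1  13.3] [ 90.3 115.7] 25.4 z 39.0
handle dir [0.89125201 0.45350838] [545.04693492  12.60806196]
z 8 412 along [-48.9  -5.8  37.9] across [-53.8  -6.5  58.6]
z 30 147 along [-32.8  17.1  40.6] across [-54.5 -52.1  52.4]
z 46 132 along [-22.9  31.8  40.6] across [-54. -49.  56.]
z 60 42 along [30.4 37.4 40.9] across [-9.4 -7.2  7.1]
z 106 349 along [-40.7   0.9  40.7] across [-9.1 -1.2 13. ]
lid [650. 243. 188.] [[0.005, -0.691, -0.723], [0.214, -0.705, 0.676], [0.977, 0.158, -0.144]] [622. 185.  90.] [670. 348. 245.]
```

```bash
cat > plan.py <<'E'
# scoop-frame planner: prints servo rows. tool x=-xs, y=ys, z=-zs
from h import *
import json,os
D=np.diag([-1.,1,-1])
def scoop(x,y,z,yaw,pitch=0,off=(-5,0,78.3)):
    Rs=R.from_euler("ZY",[yaw,pitch],degrees=True).as_matrix()
    return np.array([x,y,z])+Rs@np.array(off,float), Rs@D
def load():
    j=json.load(open("cmd.json")); return np.array(j[0]),np.array(j[1])
def save(p,M): json.dump([p.tolist(),M.tolist()],open("cmd.json","w"))
def state():
    o=ctrl.get_obs(); return np.array(o["ee_pos"]),R.from_rotvec(o["orientation"]).as_matrix()
def plan(segs,spin=None):
    """segs: list of (pos,M,nrows) ; interpolated from commanded pose"""
    p,M=load(); rows=[]
    q,N=p,M
    for P,T,n in segs:
        rv=R.from_matrix(N.T@T).as_rotvec()
        if spin and np.linalg.norm(rv)>1.6 and np.sign(rv[2])!=spin: rv=rv/np.linalg.norm(rv)*(np.linalg.norm(rv)-2*np.pi)
        for i in range(1,n+1):
            rows.append((q+(P-q)*i/n, N@R.from_rotvec(rv*i/n).as_matrix()))
        q,N=P,T
    for k in range(0,len(rows),5):
        out=[]
        for P,T in rows[k:k+5]:
            d=np.round(M.T@(P-p)).tolist(); r=np.round(R.from_matrix(M.T@T).as_rotvec(),2).tolist()
            out.append([[int(a) for a in d],r])
        print(json.dumps(out))
        p,M=p+M@np.array(out[-1][0]),M@R.from_rotvec(out[-1][1]).as_matrix()
    save(p,M)
E
python3 - <<'E'
from plan import *
p,M=state(); save(np.array([170.17,601.37,222.7]),M)
plan([(*scoop(539.8,12.2,60,206.8),20)],spin=1)
# trough fit
p=get_image("top");P=cloud(p);x=P[...,0];y=P[...,1];z=P[...,2]
m=(x>370)&(x<670)&(y>-360)&(y<-140)&(z>46)&(z<54)
X=P[m][:,:2]
for a in(6.5,8,):
    a=np.radians(a);u=np.array([-np.cos(a),-np.sin(a)]);v=np.array([-u[1],u[0]])
    s=(X-[517,-250])@u;t=(X-[517,-250])@v
    print("s",np.round(np.percentile(s,[.3,2,98,99.7]),1))
    for lo in(-90,-50,0,50): 
        k=(s>lo)&(s<lo+40); tt=t[k]; print(lo,np.round([np.percentile(tt[tt<0],[2,50,98]),np.percentile(tt[tt>0],[2,50,98])],1).tolist())
E
```

```text
[[[-26, -23, 4], [0.0, -0.0, 0.12]], [[-52, -46, 8], [0.0, -0.0, 0.24]], [[-78, -69, 13], [0.0, -0.0, 0.36]], [[-104, -93, 17], [0.0, -0.0, 0.48]], [[-130, -116, 21], [0.0, -0.0, 0.6]]]
[[[-34, -4, 4], [0.0, -0.0, 0.12]], [[-69, -9, 9], [0.0, -0.0, 0.24]], [[-103, -13, 13], [0.0, -0.0, 0.36]], [[-138, -18, 17], [0.0, -0.0, 0.48]], [[-172, -22, 21], [0.0, -0.0, 0.6]]]
[[[-31, 16, 4], [0.0, -0.0, 0.12]], [[-62, 32, 9], [0.0, -0.0, 0.24]], [[-93, 48, 13], [0.0, -0.0, 0.36]], [[-124, 64, 17], [0.0, -0.0, 0.48]], [[-155, 79, 21], [0.0, -0.0, 0.6]]]
[[[-17, 31, 5], [0.0, -0.0, 0.12]], [[-33, 62, 9], [0.0, -0.0, 0.24]], [[-50, 92, 13], [0.0, -0.0, 0.36]], [[-66, 123, 17], [0.0, -0.0, 0.48]], [[-83, 153, 21], [0.0, -0.0, 0.6]]]
s [-119.6 -118.7  117.5  118.3]
-90 [[-77.0, -71.7, -66.5], [64.9, 70.7, 77.3]]
-50 [[-76.9, -71.6, -66.3], [65.5, 71.1, 76.6]]
0 [[-77.2, -71.8, -66.2], [65.5, 70.6, 77.1]]
50 [[-77.3, -71.7, -66.2], [65.5, 71.0, 77.0]]
s [-120.4 -118.8  117.7  119.3]
-90 [[-75.3, -70.0, -64.3], [66.8, 72.7, 79.2]]
-50 [[-76.2, -71.0, -65.2], [66.1, 71.9, 77.6]]
0 [[-77.9, -72.3, -66.7], [65.1, 70.3, 76.6]]
50 [[-79.0, -73.6, -68.1], [63.8, 68.9, 75.4]]
```

Call:
servo_tool:
  deltas:
    - [[-26, -23, 4], [0.0, 0.0, 0.12]]
    - [[-52, -46, 8], [0.0, 0.0, 0.24]]
    - [[-78, -69, 13], [0.0, 0.0, 0.36]]
    - [[-104, -93, 17], [0.0, 0.0, 0.48]]
    - [[-130, -116, 21], [0.0, 0.0, 0.6]]

```text
t: 1.47
ee_pos: [264.1, 452.9, 201.5]
orientation: [1.34, 2.842, 0.0]
ft_force: [0.3, -0.2, -0.1]
width: 88.2
grasp_force: 0.0
```

Call:
servo_tool:
  deltas:
    - [[-34, -4, 4], [0.0, 0.0, 0.12]]
    - [[-69, -9, 9], [0.0, 0.0, 0.24]]
    - [[-103, -13, 13], [0.0, 0.0, 0.36]]
    - [[-138, -18, 17], [0.0, 0.0, 0.48]]
    - [[-172, -22, 21], [0.0, 0.0, 0.6]]

```text
t: 1.88
ee_pos: [357.5, 306.6, 180.7]
orientation: [2.12, 2.318, 0.001]
ft_force: [1.0, 0.4, -0.0]
width: 88.2
grasp_force: 0.0
```

Call:
servo_tool:
  deltas:
    - [[-31, 16, 4], [0.0, 0.0, 0.12]]
    - [[-62, 32, 9], [0.0, 0.0, 0.24]]
    - [[-93, 48, 13], [0.0, 0.0, 0.36]]
    - [[-124, 64, 17], [0.0, 0.0, 0.48]]
    - [[-155, 79, 21], [0.0, 0.0, 0.6]]

```text
t: 2.3
ee_pos: [451.3, 159.8, 159.8]
orientation: [2.711, 1.588, 0.001]
ft_force: [-0.3, 0.3, 0.1]
width: 88.2
grasp_force: 0.0
```

Call:
servo_tool:
  deltas:
    - [[-17, 31, 5], [0.0, 0.0, 0.12]]
    - [[-33, 62, 9], [0.0, 0.0, 0.24]]
    - [[-50, 92, 13], [0.0, 0.0, 0.36]]
    - [[-66, 123, 17], [0.0, 0.0, 0.48]]
    - [[-83, 153, 21], [0.0, 0.0, 0.6]]

```text
t: 2.72
ee_pos: [545.0, 13.0, 138.6]
orientation: [3.059, 0.716, 0.001]
ft_force: [-0.7, 0.8, 0.2]
width: 88.0
grasp_force: 0.0
```

Run:
```python
from plan import *
o=ctrl.get_obs(); print(o["t"],o["ee_pos"],o["qpos"].round(3)); p,M=state(); print(load()[0],p, scoop(539.8,12.2,60,206.8)[0]); print(R.from_matrix(M@D).as_euler("ZYX",degrees=True))
plan([(*scoop(539.8,12.2,3,206.8),4)])
```

```text
2.7167 [545.03369598  13.01480288 138.64308424] [0.002 0.423 1.867 0.    0.851 1.113]
[544.01004864  14.68932445 138.70371046] [545.03369598  13.01480288 138.64308424] [544.26292909  14.4543877  138.3       ]
[-1.53664659e+02  3.23271889e-02  1.20722664e-02]
[[[0, 0, 14], [0.0, -0.0, -0.0]], [[0, 0, 29], [0.0, -0.0, -0.0]], [[0, 0, 43], [0.0, -0.0, -0.0]], [[0, 0, 57], [0.0, -0.0, -0.0]]]
```

Call:
servo_tool:
  deltas:
    - [[0, 0, 14], [0, 0, 0]]
    - [[0, 0, 28], [0, 0, 0]]
    - [[0, 0, 43], [0, 0, 0]]
    - [[0, 0, 57], [0, 0, 0]]
    - [[0, 0, 57], [0, 0, 0]]

```text
t: 3.13
ee_pos: [542.4, 14.5, 79.4]
orientation: [-3.056, -0.724, 0.006]
ft_force: [-1.1, -0.3, 0.4]
width: 87.8
grasp_force: 0.0
```

Call:
servo_tool:
  deltas:
    - [[0, 0, 0], [0, 0, 0]]
    - [[0, 0, 0], [0, 0, 0]]
    - [[0, 0, 0], [0, 0, 0]]
    - [[0, 0, 0], [0, 0, 0]]
    - [[0, 0, 0], [0, 0, 0]]
  grip: 1

```text
t: 3.55
ee_pos: [544.5, 14.8, 82.4]
orientation: [3.056, 0.725, 0.002]
ft_force: [0.3, -0.2, 0.1]
width: 57.8
grasp_force: 0.0
```

Call:
servo_tool:
  deltas:
    - [[0, 0, 0], [0, 0, 0]]
    - [[0, 0, 0], [0, 0, 0]]
    - [[0, 0, 0], [0, 0, 0]]
    - [[0, 0, 0], [0, 0, 0]]
    - [[0, 0, 0], [0, 0, 0]]

```text
t: 3.97
ee_pos: [544.0, 14.7, 81.7]
orientation: [-3.057, -0.725, 0.0]
ft_force: [-0.6, 0.7, 0.1]
width: 24.4
grasp_force: 0.0
```

Run:
```python
from plan import *
o=ctrl.get_obs(); print(o["t"],o["ee_pos"],o["qpos"].round(3),o["width"],o["grasp_force"]); print(load()[0])
A=np.radians(186.5);u=np.array([np.cos(A),np.sin(A)]);v=np.array([-u[1],u[0]])
c=np.array([517,-250])+u*-57+v*-0.5
print(c)
plan([(*scoop(539.8,12.2,100,206.8),4),(*scoop(*c,95,186.5),11)])
```

```text
3.9667 [543.98012632  14.68767523  81.66695567] [ 0.005  0.513  1.894 -0.     0.735  1.11 ] 24.41887870097182 0.0
[544.01090887  14.6895121   81.70371047]
[ 573.57699417 -243.05063089]
[[[0, 0, -24], [0.0, -0.0, -0.0]], [[0, 0, -48], [0.0, -0.0, -0.0]], [[0, 0, -72], [0.0, -0.0, -0.0]], [[0, 0, -97], [0.0, -0.0, -0.0]], [[-8, 23, -96], [0.0, -0.0, 0.03]]]
[[[-7, 22, 0], [0.0, -0.0, 0.03]], [[-14, 45, 1], [0.0, -0.0, 0.06]], [[-21, 67, 1], [0.0, -0.0, 0.1]], [[-28, 90, 2], [0.0, -0.0, 0.13]], [[-35, 112, 2], [0.0, -0.0, 0.16]]]
[[[-3, 23, 1], [0.0, -0.0, 0.03]], [[-6, 47, 1], [0.0, -0.0, 0.07]], [[-10, 70, 1], [0.0, -0.0, 0.1]], [[-13, 93, 2], [-0.0, -0.0, 0.13]], [[-17, 117, 2], [-0.0, -0.0, 0.16]]]
```

Call:
servo_tool:
  deltas:
    - [[0, 0, 0], [0, 0, 0]]
    - [[0, 0, 0], [0, 0, 0]]
    - [[0, 0, 0], [0, 0, 0]]

```text
t: 4.22
ee_pos: [544.0, 14.7, 81.7]
orientation: [-3.057, -0.725, 0.0]
ft_force: [-0.3, 0.9, 0.7]
width: 21.6
grasp_force: 30.0
```

Call:
servo_tool:
  deltas:
    - [[0, 0, -24], [0, 0, 0]]
    - [[0, 0, -48], [0, 0, 0]]
    - [[0, 0, -72], [0, 0, 0]]
    - [[0, 0, -97], [0, 0, 0]]
    - [[-8, 23, -96], [0, 0, 0.03]]

```text
t: 4.63
ee_pos: [549.5, -7.4, 182.1]
orientation: [3.066, 0.683, 0.011]
ft_force: [1.4, -0.4, -1.9]
width: 21.7
grasp_force: 30.0
```

Call:
servo_tool:
  deltas:
    - [[-7, 22, 0], [0, 0, 0.03]]
    - [[-14, 45, 1], [0, 0, 0.06]]
    - [[-21, 67, 1], [0, 0, 0.1]]
    - [[-28, 90, 2], [0, 0, 0.13]]
    - [[-35, 112, 2], [0, 0, 0.16]]

```text
t: 5.05
ee_pos: [562.4, -126.9, 175.2]
orientation: [-3.112, -0.43, 0.001]
ft_force: [0.5, -0.5, -1.2]
width: 21.9
grasp_force: 30.0
```

Call:
servo_tool:
  deltas:
    - [[-3, 23, 1], [0, 0, 0.03]]
    - [[-6, 47, 1], [0, 0, 0.07]]
    - [[-10, 70, 1], [0, 0, 0.1]]
    - [[-13, 93, 2], [0, 0, 0.13]]
    - [[-17, 117, 2], [0, 0, 0.16]]

```text
t: 5.47
ee_pos: [577.8, -243.9, 173.0]
orientation: [-3.136, -0.18, 0.002]
ft_force: [0.1, -0.5, -1.8]
width: 21.6
grasp_force: 30.0
```

Call:
servo_tool:
  deltas:
    - [[0, 0, 0], [0, 0, 0]]
    - [[0, 0, 0], [0, 0, 0]]
    - [[0, 0, 0], [0, 0, 0]]

```text
t: 5.72
ee_pos: [577.6, -242.4, 173.1]
orientation: [-3.135, -0.182, 0.002]
ft_force: [0.5, 0.7, -2.6]
width: 21.8
grasp_force: 30.0
```

```bash
cat > see.py <<'E'
from plan import *
import sys
def held(p,P):  # handle estimate near TCP
    o=ctrl.get_obs();T=o["ee_pos"]
    I=p["frame"].astype(int);b=(I[...,0]>I[...,2]+25)&(I[...,0]>I[...,1]+20)&(np.linalg.norm(P-T,axis=-1)<160)
    return P[b]
def plugs(p,P):
    I=p["frame"].astype(int);m=(I[...,2]>I[...,0]+60)&(I[...,2]>I[...,1]+40)
    return m
E
python3 - <<'E'
from see import *
o=ctrl.get_obs(); print(o["t"],o["ee_pos"],o["qpos"].round(3),o["width"],o["grasp_force"],o["ft_force"]); print(load()[0])
p=get_image("top");cv2.imwrite("pics/b.png",np.hstack([p["frame"][150:350,300:500]]*1+[cv2.resize(get_image("scene")["frame"][180:380,60:260],(200,200))]).repeat(2,0).repeat(2,1))
E
```

```text
5.7167 [ 577.61952314 -242.44750377  173.094828  ] [-0.417  0.483  1.661  0.     0.999  1.038] 21.823305636597645 29.999711215496063 [ 0.49896513  0.69571129 -2.59553043]
[ 578.24450704 -242.96782697  173.70337888]
```

View pics/b.png

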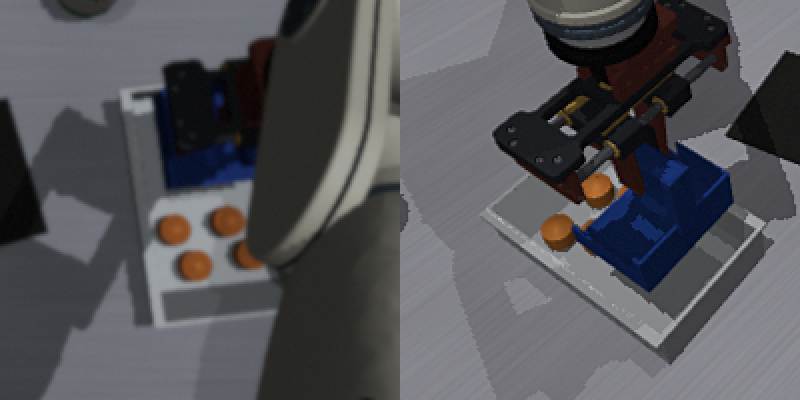

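```bash
sed -i 's/d=np.round(M.T@(P-p)).tolist()/d=(np.round(M.T@(P-p)*2)\/2).tolist()/; s/\[int(a) for a in d\]/d/; s/off=(-5,0,78.3)/off=(-4.5,0,77.7)/' plan.py
cat >> plan.py <<'E'
A=np.radians(186.5);U=np.array([np.cos(A),np.sin(A)]);V=np.array([-U[1],U[0]])
def tr(s,t,z,pitch=0,yaw=186.5): return scoop(*(np.array([517,-250])+U*s+V*t),z,yaw,pitch)
E
python3 - <<'E'
from plan import *
plan([(*tr(-57,-.5,12),4),(*tr(-57,-.5,5,1),1)])
plan([(*tr(-27,-.5,5,1),5),(*tr(20,-.5,4.5,1),10)])
E
```

```text
[[[-0.0, -0.0, 21.0], [-0.0, -0.0, 0.0]], [[-0.0, -0.0, 42.0], [-0.0, -0.0, 0.0]], [[-0.0, -0.5, 63.0], [-0.0, -0.0, 0.0]], [[-0.0, -0.5, 84.0], [-0.0, -0.0, 0.0]], [[-1.5, -0.5, 91.0], [-0.0, 0.02, 0.0]]]
[[[-6.0, -0.0, -0.0], [-0.0, -0.0, 0.0]], [[-12.0, -0.0, -0.5], [-0.0, -0.0, 0.0]], [[-18.0, -0.0, -0.5], [-0.0, -0.0, 0.0]], [[-24.0, -0.0, -0.5], [-0.0, -0.0, 0.0]], [[-30.0, -0.0, -0.5], [-0.0, -0.0, 0.0]]]
[[[-4.5, -0.0, -0.0], [-0.0, -0.0, 0.0]], [[-9.5, -0.0, -0.5], [-0.0, -0.0, 0.0]], [[-14.0, -0.0, -0.5], [-0.0, -0.0, 0.0]], [[-19.0, -0.0, -0.5], [-0.0, -0.0, 0.0]], [[-23.5, -0.0, -0.5], [-0.0, -0.0, 0.0]]]
[[[-4.5, -0.0, 0.0], [-0.0, -0.0, 0.0]], [[-9.5, -0.0, 0.0], [-0.0, -0.0, 0.0]], [[-14.0, -0.0, -0.0], [-0.0, -0.0, 0.0]], [[-19.0, -0.0, -0.0], [-0.0, -0.0, 0.0]], [[-23.5, -0.0, -0.0], [-0.0, -0.0, 0.0]]]
```

Call:
servo_tool:
  deltas:
    - [[0, 0, 21], [0, 0, 0]]
    - [[0, 0, 42], [0, 0, 0]]
    - [[0, -0.5, 63], [0, 0, 0]]
    - [[0, -0.5, 84], [0, 0, 0]]
    - [[-1.5, -0.5, 91], [0, 0.02, 0]]

```text
t: 6.23
ee_pos: [576.5, -240.7, 80.7]
orientation: [-3.133, -0.185, -0.029]
ft_force: [-2.2, 10.4, 32.5]
width: 21.7
grasp_force: 30.0
```

Call:
servo_tool:
  deltas:
    - [[0, 0, 0], [0, 0, 0]]
    - [[0, 0, 0], [0, 0, 0]]

```text
t: 6.4
ee_pos: [576.4, -241.5, 82.4]
orientation: [-3.134, -0.184, -0.03]
ft_force: [-1.0, -0.0, -1.9]
width: 21.9
grasp_force: 30.0
```

Call:
servo_tool:
  deltas:
    - [[-6, 0, 0], [0, 0, 0]]
    - [[-12, 0, -0.5], [0, 0, 0]]
    - [[-18, 0, -0.5], [0, 0, 0]]
    - [[-24, 0, -0.5], [0, 0, 0]]
    - [[-30, 0, -0.5], [0, 0, 0]]

```text
t: 6.82
ee_pos: [546.1, -246.2, 82.8]
orientation: [-3.135, -0.182, -0.032]
ft_force: [0.8, -0.2, -2.9]
width: 21.6
grasp_force: 30.0
```

Call:
servo_tool:
  deltas:
    - [[-4.5, 0, 0], [0, 0, 0]]
    - [[-9.5, 0, -0.5], [0, 0, 0]]
    - [[-14, 0, -0.5], [0, 0, 0]]
    - [[-19, 0, -0.5], [0, 0, 0]]
    - [[-23.5, 0, -0.5], [0, 0, 0]]

```text
t: 7.23
ee_pos: [523.1, -248.9, 82.6]
orientation: [-3.135, -0.182, -0.032]
ft_force: [0.7, 0.1, -2.3]
width: 21.8
grasp_force: 30.0
```

Call:
servo_tool:
  deltas:
    - [[-4.5, 0, 0], [0, 0, 0]]
    - [[-9.5, 0, 0], [0, 0, 0]]
    - [[-14, 0, 0], [0, 0, 0]]
    - [[-19, 0, 0], [0, 0, 0]]
    - [[-23.5, 0, 0], [0, 0, 0]]

```text
t: 7.65
ee_pos: [500.7, -252.0, 82.5]
orientation: [-3.136, -0.182, -0.035]
ft_force: [4.0, 0.2, -0.6]
width: 21.8
grasp_force: 30.0
```

Run:
```python
from plan import *
p,M=state();print(p,load()[0],ctrl.get_obs()["ft_force"],R.from_matrix(M@D).as_euler("ZYX",degrees=True))
a=get_image("top")["frame"][180:320,320:480];b=get_image("scene")["frame"][220:360,90:250]
cv2.imwrite("pics/c.png",cv2.resize(np.hstack([a,b]),(800,350),interpolation=cv2.INTER_CUBIC))
```

```text
[ 500.70104244 -251.95793438   82.48094303] [ 500.20923744 -251.54092494   82.16207562] [ 3.99841666  0.19585938 -0.55170487] [-1.73347199e+02  1.25814324e+00  7.08187773e-02]
```

View pics/c.png

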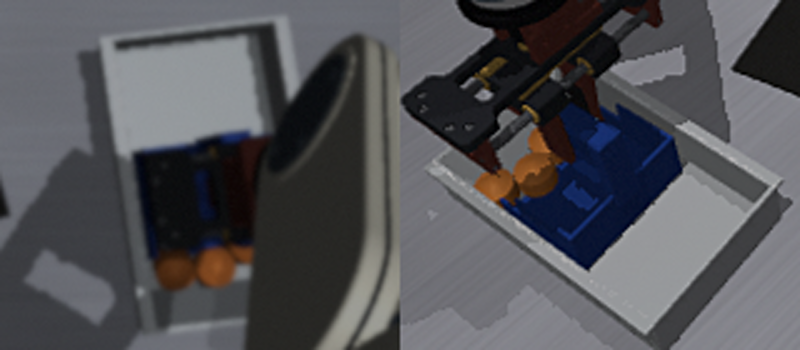

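Run:
```python
from plan import *
plan([(*tr(42,-.5,4,1),15)])
```

```text
[[[-1.5, -0.0, -0.0], [-0.0, -0.0, 0.0]], [[-3.0, -0.0, -0.0], [-0.0, -0.0, 0.0]], [[-4.5, -0.0, -0.0], [-0.0, -0.0, 0.0]], [[-6.0, -0.0, -0.0], [-0.0, -0.0, 0.0]], [[-7.5, -0.0, -0.0], [-0.0, -0.0, 0.0]]]
[[[-1.5, -0.0, -0.0], [-0.0, -0.0, 0.0]], [[-3.0, -0.0, -0.0], [-0.0, -0.0, 0.0]], [[-4.0, -0.0, -0.0], [-0.0, -0.0, 0.0]], [[-5.5, -0.0, -0.0], [-0.0, -0.0, 0.0]], [[-7.0, -0.0, -0.0], [-0.0, -0.0, 0.0]]]
[[[-1.5, -0.0, -0.0], [-0.0, -0.0, 0.0]], [[-3.0, -0.0, -0.0], [-0.0, -0.0, 0.0]], [[-4.5, -0.0, -0.0], [-0.0, -0.0, 0.0]], [[-6.0, -0.0, -0.0], [-0.0, -0.0, 0.0]], [[-7.5, -0.0, -0.0], [-0.0, -0.0, 0.0]]]
```

Call:
servo_tool:
  deltas:
    - [[-1.5, 0, 0.5], [0, 0, 0]]
    - [[-3, 0, 0.5], [0, 0, 0]]
    - [[-4.5, 0, 0.5], [0, 0, 0]]
    - [[-6, 0, 0.5], [0, 0, 0]]
    - [[-7.5, 0, 0.5], [0, 0, 0]]

```text
t: 8.17
ee_pos: [496.2, -253.3, 83.4]
orientation: [3.134, 0.182, 0.042]
ft_force: [8.1, 3.1, 8.8]
width: 21.6
grasp_force: 30.0
```

Call:
servo_tool:
  deltas:
    - [[-1.5, 0, 0], [0, 0, 0]]
    - [[-3, 0, 0], [0, 0, 0]]
    - [[-4, 0, 0], [0, 0, 0]]
    - [[-5.5, 0, 0], [0, 0, 0]]
    - [[-7, 0, 0], [0, 0, 0]]

```text
t: 8.58
ee_pos: [491.1, -254.5, 84.6]
orientation: [3.133, 0.182, 0.047]
ft_force: [11.5, 6.6, 17.3]
width: 21.9
grasp_force: 30.0
```

Run:
```python
from plan import *
p,M=state();print(p,ctrl.get_obs()["ft_force"],R.from_matrix(M@D).as_euler("ZYX",degrees=True))
print("lip s",(p[:2]-[517,-250])@U+4.5+45)
a=get_image("top")["frame"][200:320,350:450];b=get_image("scene")["frame"][220:340,90:230]
cv2.imwrite("pics/d.png",cv2.resize(np.hstack([a,b]),(800,400),interpolation=cv2.INTER_CUBIC))
```

```text
[ 491.05633417 -254.48374326   84.57937912] [11.53928239  6.57359138 17.26790445] [-173.36430388    1.70554925    0.27116789]
lip s 75.78447034360686
```

View pics/d.png

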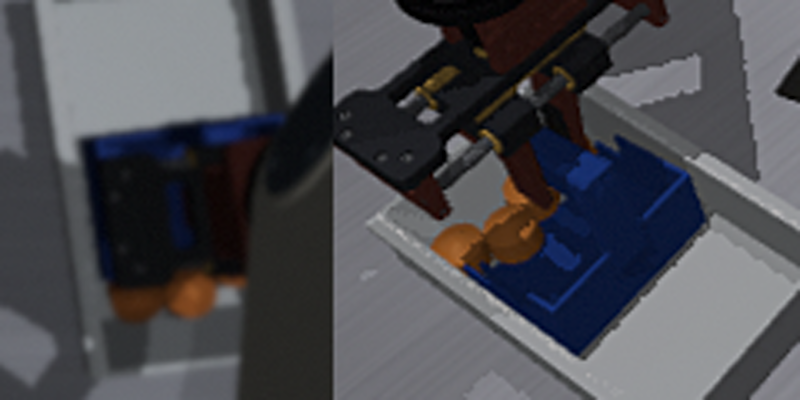

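```bash
cat > pl.py <<'E'
from plan import *
for n in("scene","top"):
    p=get_image(n);P=cloud(p)
    for s in finder.silhouettes("plug0",p)[:5]:
        X=P[s["mask"]];X=X[~np.isnan(X[:,0])]
        if len(X)<8: continue
        T=X[X[:,2]>np.percentile(X[:,2],60)].mean(0);L=(T[:2]-[517,-250])
        print(n,round(s["score"],2),np.round(np.array(s["rect"][:2])*[560,420]),len(X),"top-centroid world",T.round(),"trough s,t",(L@U).round(),(L@V).round(),"zmax",X[:,2].max().round())
E
python3 pl.py
```

```text
scene 0.68 [142. 290.] 254 top-centroid world [ 460. -281.   35.] trough s,t 60.0 24.0 zmax 39.0
scene 0.63 [129. 294.] 166 top-centroid world [ 446. -309.   34.] trough s,t 77.0 51.0 zmax 53.0
scene 0.51 [149. 283.] 50 top-centroid world [ 443. -265.   33.] trough s,t 75.0 7.0 zmax 87.0
scene 0.49 [168. 295.] 2452 top-centroid world [ 525. -253.   84.] trough s,t -7.0 4.0 zmax 125.0
top 0.75 [406. 290.] 180 top-centroid world [ 441. -252.   38.] trough s,t 76.0 -7.0 zmax 208.0
top 0.72 [390. 291.] 160 top-centroid world [ 439. -214.   63.] trough s,t 74.0 -44.0 zmax 206.0
top 0.25 [214. 142.] 1149 top-centroid world [739. 139.  91.] trough s,t -265.0 -361.0 zmax 94.0
```

Run:
```python
from plan import *
p,M=load(); save(p+M@np.array([7.5,0,0.5]),M)
plan([(*tr(24,0,4.8,1),3),(*tr(24,-7,4.8,1),2),(*tr(30,-7,4.8,1),3),(*tr(30,7,4.8,1),5),(*tr(34,7,4.8,1),2),(*tr(34,-5,4.8,1),5)])
```

```text
[[[3.5, 0.0, -0.5], [-0.0, -0.0, 0.0]], [[7.0, 0.0, -0.5], [-0.0, -0.0, 0.0]], [[10.5, 0.5, -1.0], [-0.0, -0.0, 0.0]], [[10.5, -3.0, -1.0], [-0.0, -0.0, 0.0]], [[10.5, -6.5, -1.0], [-0.0, -0.0, 0.0]]]
[[[-2.0, -0.0, -0.0], [-0.0, -0.0, 0.0]], [[-4.0, -0.0, -0.0], [-0.0, -0.0, 0.0]], [[-6.0, -0.0, -0.0], [-0.0, -0.0, 0.0]], [[-6.0, 2.5, -0.0], [-0.0, -0.0, 0.0]], [[-6.0, 5.5, -0.0], [-0.0, -0.0, 0.0]]]
[[[0.0, 2.5, -0.0], [-0.0, -0.0, 0.0]], [[-0.0, 5.5, -0.0], [-0.0, -0.0, 0.0]], [[-0.0, 8.5, -0.0], [-0.0, -0.0, 0.0]], [[-2.0, 8.5, -0.0], [-0.0, -0.0, 0.0]], [[-4.0, 8.5, -0.0], [-0.0, -0.0, 0.0]]]
[[[-0.0, -2.5, -0.0], [-0.0, -0.0, 0.0]], [[0.0, -5.0, -0.0], [-0.0, -0.0, 0.0]], [[0.0, -7.5, -0.0], [-0.0, -0.0, 0.0]], [[0.0, -10.0, -0.0], [-0.0, -0.0, 0.0]], [[0.0, -12.0, -0.0], [-0.0, -0.0, 0.0]]]
```

Call:
servo_tool:
  deltas:
    - [[3.5, 0, -0.5], [0, 0, 0]]
    - [[7, 0, -0.5], [0, 0, 0]]
    - [[10.5, 0.5, -1], [0, 0, 0]]
    - [[10.5, -3, -1], [0, 0, 0]]
    - [[10.5, -6.5, -1], [0, 0, 0]]

```text
t: 9.3
ee_pos: [496.1, -246.0, 83.1]
orientation: [3.136, 0.182, 0.033]
ft_force: [0.6, -3.6, 6.6]
width: 21.7
grasp_force: 30.0
```

Call:
servo_tool:
  deltas:
    - [[-2, 0, 0], [0, 0, 0]]
    - [[-4, 0, 0], [0, 0, 0]]
    - [[-6, 0, 0], [0, 0, 0]]
    - [[-6, 2.5, 0], [0, 0, 0]]
    - [[-6, 5.5, 0], [0, 0, 0]]

```text
t: 9.72
ee_pos: [492.8, -251.8, 83.9]
orientation: [3.136, 0.182, 0.04]
ft_force: [6.2, 4.3, 9.8]
width: 21.6
grasp_force: 30.0
```

Call:
servo_tool:
  deltas:
    - [[0, 2.5, 0], [0, 0, 0]]
    - [[0, 5.5, 0], [0, 0, 0]]
    - [[0, 8.5, 0], [0, 0, 0]]
    - [[-2, 8.5, 0], [0, 0, 0]]
    - [[-4, 8.5, 0], [0, 0, 0]]

```text
t: 10.13
ee_pos: [489.2, -261.1, 83.6]
orientation: [3.136, 0.181, 0.038]
ft_force: [5.1, 0.9, 7.8]
width: 21.8
grasp_force: 30.0
```

Call:
servo_tool:
  deltas:
    - [[0, -2.5, 0], [0, 0, 0]]
    - [[0, -5, 0], [0, 0, 0]]
    - [[0, -7.5, 0], [0, 0, 0]]
    - [[0, -10, 0], [0, 0, 0]]
    - [[0, -12, 0], [0, 0, 0]]

```text
t: 10.55
ee_pos: [486.9, -249.5, 83.4]
orientation: [3.135, 0.182, 0.035]
ft_force: [1.5, -3.2, 8.7]
width: 21.9
grasp_force: 30.0
```

```bash
python3 pl.py
python3 - <<'E'
from plan import *
p,M=state();print(p,load()[0],R.from_matrix(M@D).as_euler("ZYX",degrees=True));print("s,t",(p[:2]-[517,-250])@U+4.5,(p[:2]-[517,-250])@V)
E
```

```text
scene 0.81 [148. 290.] 236 top-centroid world [ 466. -270.   37.] trough s,t 53.0 14.0 zmax 40.0
scene 0.67 [135. 291.] 214 top-centroid world [ 445. -296.   35.] trough s,t 77.0 38.0 zmax 54.0
top 0.46 [405. 290.] 169 top-centroid world [ 440. -250.   37.] trough s,t 77.0 -9.0 zmax 170.0
[ 486.85266725 -249.25561014   83.34180598] [ 485.77592687 -248.68938621   82.38178585] [-1.73357156e+02  1.27028194e+00  9.98722102e-02]
s,t 34.36927401747576 -4.152379772692438
```

Run:
```python
from plan import *
plan([(*tr(35,5,5.3,1),4),(*tr(39,5,5.3,1),2),(*tr(39,-5,5.3,1),4),(*tr(43,-5,5.3,1),2),(*tr(43,0,5.3,1),3)])
```

```text
[[[-0.0, 2.5, -0.0], [-0.0, -0.0, 0.0]], [[-0.5, 5.0, -0.5], [-0.0, -0.0, 0.0]], [[-0.5, 7.5, -0.5], [-0.0, -0.0, 0.0]], [[-1.0, 10.0, -0.5], [-0.0, -0.0, 0.0]], [[-3.0, 10.0, -0.5], [-0.0, -0.0, 0.0]]]
[[[-2.0, -0.0, -0.5], [-0.0, -0.0, 0.0]], [[-2.0, -2.5, -0.5], [-0.0, -0.0, 0.0]], [[-2.0, -5.0, -0.5], [-0.0, -0.0, 0.0]], [[-2.0, -7.5, -0.5], [-0.0, -0.0, 0.0]], [[-2.0, -10.0, -0.5], [-0.0, -0.0, 0.0]]]
[[[-2.0, -0.0, 0.0], [-0.0, -0.0, 0.0]], [[-4.0, -0.0, 0.0], [-0.0, -0.0, 0.0]], [[-4.0, 1.5, 0.0], [-0.0, -0.0, 0.0]], [[-4.0, 3.0, 0.0], [-0.0, -0.0, 0.0]], [[-4.0, 5.0, 0.0], [-0.0, -0.0, 0.0]]]
```

Call:
servo_tool:
  deltas:
    - [[0, 2.5, 0], [0, 0, 0]]
    - [[-0.5, 5, -0.5], [0, 0, 0]]
    - [[-0.5, 7.5, -0.5], [0, 0, 0]]
    - [[-1, 10, -0.5], [0, 0, 0]]
    - [[-3, 10, -0.5], [0, 0, 0]]

```text
t: 11.17
ee_pos: [484.9, -259.1, 83.4]
orientation: [-3.135, -0.181, -0.034]
ft_force: [3.0, 0.4, 6.6]
width: 21.7
grasp_force: 30.0
```

Call:
servo_tool:
  deltas:
    - [[-2, 0, -0.5], [0, 0, 0]]
    - [[-2, -2.5, -0.5], [0, 0, 0]]
    - [[-2, -5, -0.5], [0, 0, 0]]
    - [[-2, -7.5, -0.5], [0, 0, 0]]
    - [[-2, -10, -0.5], [0, 0, 0]]

```text
t: 11.58
ee_pos: [480.6, -249.1, 83.2]
orientation: [-3.135, -0.182, -0.031]
ft_force: [-0.5, -2.5, 3.2]
width: 21.9
grasp_force: 30.0
```

Call:
servo_tool:
  deltas:
    - [[-2, 0, 0], [0, 0, 0]]
    - [[-4, 0, 0], [0, 0, 0]]
    - [[-4, 1.5, 0], [0, 0, 0]]
    - [[-4, 3, 0], [0, 0, 0]]
    - [[-4, 5, 0], [0, 0, 0]]

```text
t: 12.0
ee_pos: [476.7, -253.9, 83.1]
orientation: [-3.133, -0.181, -0.029]
ft_force: [1.0, 3.1, 7.1]
width: 21.9
grasp_force: 30.0
```

```bash
python3 pl.py
python3 - <<'E'
from plan import *
p,M=state();print(p,load()[0],R.from_matrix(M@D).as_euler("ZYX",degrees=True));print("s,t",(p[:2]-[517,-250])@U+4.5,(p[:2]-[517,-250])@V)
a=get_image("top")["frame"][200:320,350:450];b=get_image("scene")["frame"][220:340,90:230]
cv2.imwrite("pics/e.png",cv2.resize(np.hstack([a,b]),(800,400),interpolation=cv2.INTER_CUBIC))
E
```

```text
scene 0.76 [147. 288.] 247 top-centroid world [ 464. -272.   38.] trough s,t 55.0 16.0 zmax 42.0
scene 0.65 [148. 279.] 66 top-centroid world [ 444. -264.   38.] trough s,t 74.0 6.0 zmax 87.0
scene 0.54 [133. 290.] 215 top-centroid world [ 445. -296.   37.] trough s,t 77.0 38.0 zmax 55.0
top 0.64 [393. 299.] 22 top-centroid world [ 423. -220.   35.] trough s,t 90.0 -40.0 zmax 37.0
top 0.63 [407. 294.] 77 top-centroid world [ 432. -253.   38.] trough s,t 85.0 -6.0 zmax 41.0
[ 476.74372815 -254.23102182   83.13155263] [ 477.39578366 -254.69782593   83.20145161] [-1.73387287e+02  1.07919951e+00 -7.22762383e-02]
s,t 44.97646399035813 -0.3533151423437275
```

View pics/e.png

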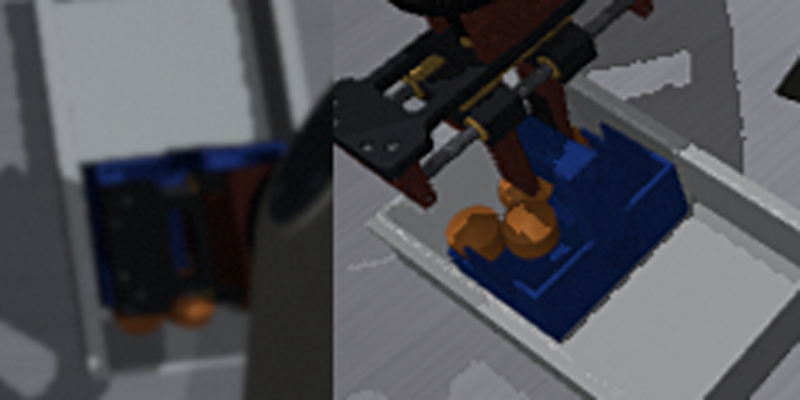

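```bash
cat >> plan.py <<'E'
def back(s,t,z,pitch,yaw=186.5):
    """scoop pose with its back bottom edge at s,z"""
    r=np.radians(-pitch); return tr(s+45*np.cos(r),t,z+45*np.sin(r),pitch,yaw)
E
python3 - <<'E'
from plan import *
plan([(*back(-1,0,8,-8),4),(*back(-2,0,14,-22),6),(*back(-5,0,40,-25),4),(*back(-10,0,110,-25),6)])
E
```

```text
[[[3.0, -0.0, -2.0], [0.0, -0.04, 0.0]], [[6.0, -0.0, -3.5], [0.0, -0.08, 0.0]], [[9.0, -0.0, -5.5], [0.0, -0.12, 0.0]], [[11.5, -0.0, -7.0], [0.0, -0.16, 0.0]], [[15.5, -0.0, -9.0], [0.0, -0.2, 0.0]]]
[[[3.0, -0.0, -2.0], [0.0, -0.04, 0.0]], [[6.5, -0.0, -4.5], [0.0, -0.08, 0.0]], [[9.5, -0.0, -7.0], [0.0, -0.12, 0.0]], [[13.0, -0.0, -9.5], [0.0, -0.16, 0.0]], [[16.5, -0.0, -12.0], [0.0, -0.2, 0.0]]]
[[[-1.0, -0.0, -6.5], [0.0, -0.02, 0.0]], [[-1.5, -0.0, -13.5], [0.0, -0.03, 0.0]], [[-2.0, -0.0, -20.0], [0.0, -0.04, 0.0]], [[-3.0, -0.0, -27.0], [0.0, -0.06, 0.0]], [[-6.5, -0.0, -38.0], [0.0, -0.06, 0.0]]]
[[[-4.0, -0.0, -11.0], [0.0, 0.0, 0.0]], [[-8.5, -0.0, -22.0], [0.0, 0.0, 0.0]], [[-12.5, -0.0, -33.0], [0.0, 0.0, 0.0]], [[-17.0, -0.0, -44.0], [0.0, 0.0, 0.0]], [[-21.0, -0.0, -54.5], [0.0, 0.0, 0.0]]]
```

Call:
servo_tool:
  deltas:
    - [[3, 0, -2], [0, -0.04, 0]]
    - [[6, 0, -3.5], [0, -0.08, 0]]
    - [[9, 0, -5.5], [0, -0.12, 0]]
    - [[11.5, 0, -7], [0, -0.16, 0]]
    - [[15.5, 0, -9], [0, -0.2, 0]]

```text
t: 12.72
ee_pos: [490.9, -252.3, 91.5]
orientation: [3.114, 0.18, -0.289]
ft_force: [-0.6, -0.4, -3.5]
width: 21.9
grasp_force: 30.0
```

Call:
servo_tool:
  deltas:
    - [[3, 0, -2], [0, -0.04, 0]]
    - [[6.5, 0, -4.5], [0, -0.08, 0]]
    - [[9.5, 0, -7], [0, -0.12, 0]]
    - [[13, 0, -9.5], [0, -0.16, 0]]
    - [[16.5, 0, -12], [0, -0.2, 0]]

```text
t: 13.13
ee_pos: [509.7, -250.3, 100.4]
orientation: [3.059, 0.177, -0.596]
ft_force: [0.8, -0.4, -2.6]
width: 22.1
grasp_force: 30.0
```

Call:
servo_tool:
  deltas:
    - [[-1, 0, -6.5], [0, -0.02, 0]]
    - [[-1.5, 0, -13.5], [0, -0.03, 0]]
    - [[-2, 0, -20], [0, -0.04, 0]]
    - [[-3, 0, -27], [0, -0.06, 0]]
    - [[-6.5, 0, -38], [0, -0.06, 0]]

```text
t: 13.55
ee_pos: [518.2, -249.5, 138.5]
orientation: [3.037, 0.176, -0.683]
ft_force: [-0.3, -0.1, -2.7]
width: 21.8
grasp_force: 30.0
```

Call:
servo_tool:
  deltas:
    - [[-4, 0, -11], [0, 0, 0]]
    - [[-8.5, 0, -22], [0, 0, 0]]
    - [[-12.5, 0, -33], [0, 0, 0]]
    - [[-17, 0, -44], [0, 0, 0]]
    - [[-21, 0, -54.5], [0, 0, 0]]

```text
t: 13.97
ee_pos: [523.1, -249.5, 199.0]
orientation: [3.036, 0.176, -0.678]
ft_force: [-0.9, -0.7, -2.8]
width: 22.1
grasp_force: 30.0
```

```bash
python3 pl.py
python3 - <<'E'
from plan import *
o=ctrl.get_obs();p,M=state();print(o["t"],o["qpos"].round(3),o["ft_force"],p,load()[0],R.from_matrix(M@D).as_euler("ZYX",degrees=True))
b=get_image("scene")["frame"][180:330,70:270]
cv2.imwrite("pics/f.png",cv2.resize(b,(800,600),interpolation=cv2.INTER_CUBIC))
E
```

```text
scene 0.65 [169. 293.] 254 top-centroid world [ 500. -247.   32.] trough s,t 17.0 -5.0 zmax 36.0
scene 0.6 [158. 269.] 223 top-centroid world [ 524. -261.  150.] trough s,t -6.0 12.0 zmax 153.0
scene 0.49 [144. 270.] 153 top-centroid world [ 517. -284.  159.] trough s,t 4.0 34.0 zmax 162.0
scene 0.43 [174. 278.] 95 top-centroid world [ 483. -222.   32.] trough s,t 30.0 -32.0 zmax 115.0
top 0.57 [386. 274.] 191 top-centroid world [ 470. -215.   35.] trough s,t 43.0 -40.0 zmax 138.0
14.1667 [-0.361  0.582  1.5   -0.198  1.457  1.156] [-0.15865932 -0.23547412 -2.66736388] [ 523.08518789 -249.40893025  197.60469705] [ 523.05747079 -249.38689893  197.31640758] [-1.73375622e+02 -2.51693462e+01  1.91272101e-02]
```

View pics/f.png

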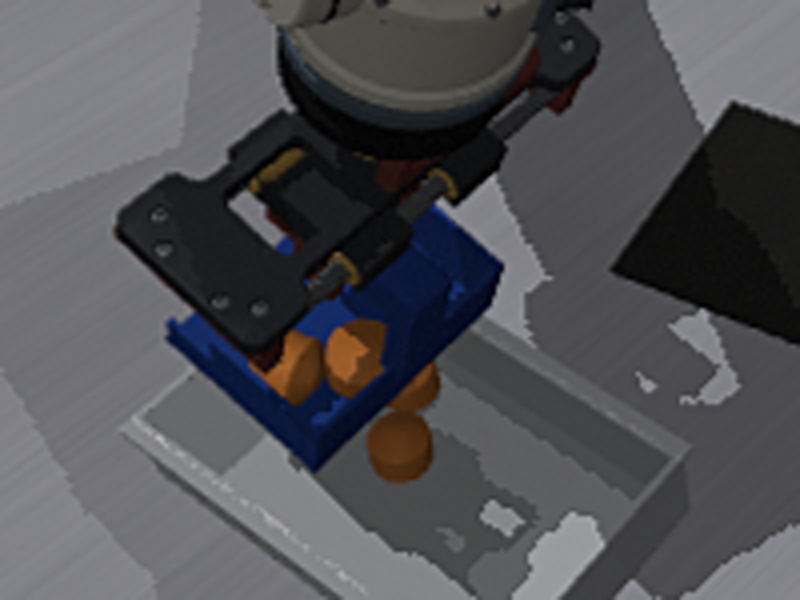

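```bash
cat >> plan.py <<'E'
def lip(x,y,z,yaw,pitch):
    Rs=R.from_euler("ZY",[yaw,pitch],degrees=True).as_matrix()
    return scoop(*(np.array([x,y,z])-Rs@np.array([45,0,0])),yaw,pitch)
E
python3 - <<'E'
from plan import *
plan([(*scoop(525,-120,130,205,-25),8),(*scoop(525,230,130,270,-25),17)])
E
```

```text
[[[6.0, -17.5, -3.0], [-0.02, 0.0, -0.04]], [[11.5, -35.0, -6.0], [-0.03, 0.0, -0.07]], [[17.5, -52.5, -8.5], [-0.05, 0.0, -0.11]], [[23.0, -70.0, -11.5], [-0.07, 0.0, -0.15]], [[29.0, -87.5, -14.5], [-0.08, 0.0, -0.18]]]
[[[9.0, -16.0, -4.0], [-0.02, 0.0, -0.04]], [[17.5, -31.5, -8.5], [-0.04, 0.0, -0.07]], [[26.5, -47.5, -12.5], [-0.06, 0.0, -0.11]], [[31.0, -69.0, -14.5], [-0.08, 0.0, -0.17]], [[35.5, -90.5, -16.5], [-0.11, 0.0, -0.23]]]
[[[9.0, -19.5, -4.5], [-0.03, 0.0, -0.06]], [[18.0, -39.0, -8.5], [-0.06, 0.0, -0.12]], [[27.5, -58.5, -13.0], [-0.09, 0.0, -0.18]], [[36.5, -78.0, -17.0], [-0.12, 0.0, -0.24]], [[45.5, -97.5, -21.5], [-0.14, 0.0, -0.3]]]
[[[14.5, -15.0, -6.5], [-0.03, 0.0, -0.06]], [[29.0, -30.0, -13.0], [-0.06, 0.0, -0.12]], [[43.0, -45.0, -20.0], [-0.09, 0.0, -0.18]], [[57.5, -60.5, -26.5], [-0.12, 0.0, -0.24]], [[72.0, -75.5, -33.5], [-0.15, 0.0, -0.31]]]
[[[18.0, -9.0, -8.5], [-0.02, 0.0, -0.06]], [[36.5, -18.0, -17.0], [-0.05, 0.0, -0.12]], [[54.5, -26.5, -25.5], [-0.08, 0.0, -0.18]], [[72.5, -35.5, -34.0], [-0.11, 0.0, -0.24]], [[90.5, -44.5, -42.5], [-0.14, 0.0, -0.3]]]
```

Call:
servo_tool:
  deltas:
    - [[6, -17.5, -3], [-0.02, 0, -0.04]]
    - [[11.5, -35, -6], [-0.03, 0, -0.07]]
    - [[17.5, -52.5, -8.5], [-0.05, 0, -0.11]]
    - [[23, -70, -11.5], [-0.07, 0, -0.15]]
    - [[29, -87.5, -14.5], [-0.08, 0, -0.18]]

```text
t: 14.63
ee_pos: [544.5, -157.6, 197.1]
orientation: [2.967, 0.473, -0.667]
ft_force: [0.3, 0.2, -3.1]
width: 21.7
grasp_force: 30.0
```

Call:
servo_tool:
  deltas:
    - [[9, -16, -4], [-0.02, 0, -0.04]]
    - [[17.5, -31.5, -8.5], [-0.04, 0, -0.07]]
    - [[26.5, -47.5, -12.5], [-0.06, 0, -0.11]]
    - [[31, -69, -14.5], [-0.08, 0, -0.17]]
    - [[35.5, -90.5, -16.5], [-0.11, 0, -0.23]]

```text
t: 15.05
ee_pos: [554.2, -59.9, 197.2]
orientation: [2.835, 0.832, -0.635]
ft_force: [1.0, -0.3, -2.9]
width: 21.7
grasp_force: 30.0
```

Call:
servo_tool:
  deltas:
    - [[9, -19.5, -4.5], [-0.03, 0, -0.06]]
    - [[18, -39, -8.5], [-0.06, 0, -0.12]]
    - [[27.5, -58.5, -13], [-0.09, 0, -0.18]]
    - [[36.5, -78, -17], [-0.12, 0, -0.24]]
    - [[45.5, -97.5, -21.5], [-0.14, 0, -0.3]]

```text
t: 15.47
ee_pos: [543.5, 49.8, 197.7]
orientation: [2.606, 1.264, -0.585]
ft_force: [1.3, -0.7, -3.0]
width: 21.4
grasp_force: 30.0
```

Call:
servo_tool:
  deltas:
    - [[14.5, -15, -6.5], [-0.03, 0, -0.06]]
    - [[29, -30, -13], [-0.06, 0, -0.12]]
    - [[43, -45, -20], [-0.09, 0, -0.18]]
    - [[57.5, -60.5, -26.5], [-0.12, 0, -0.24]]
    - [[72, -75.5, -33.5], [-0.15, 0, -0.31]]

```text
t: 15.88
ee_pos: [534.0, 158.7, 197.7]
orientation: [2.307, 1.658, -0.514]
ft_force: [-0.4, 0.3, -2.6]
width: 21.9
grasp_force: 30.0
```

Call:
servo_tool:
  deltas:
    - [[18, -9, -8.5], [-0.02, 0, -0.06]]
    - [[36.5, -18, -17], [-0.05, 0, -0.12]]
    - [[54.5, -26.5, -25.5], [-0.08, 0, -0.18]]
    - [[72.5, -35.5, -34], [-0.11, 0, -0.24]]
    - [[90.5, -44.5, -42.5], [-0.14, 0, -0.3]]

```text
t: 16.3
ee_pos: [524.2, 267.6, 197.7]
orientation: [1.971, 1.985, -0.44]
ft_force: [-0.6, 0.2, -2.6]
width: 21.6
grasp_force: 30.0
```

Run:
```python
from plan import *
o=ctrl.get_obs();p,M=state();print(o["t"],o["qpos"].round(3),p,load()[0],R.from_matrix(M@D).as_euler("ZYX",degrees=True))
im=get_image("scene")
for s in finder.silhouettes("plug0",im)[:4]:
    X=cloud(im)[s["mask"]];print(round(s["score"],2),np.nanmedian(X,0).round())
plan([(*lip(525,235,115,270,0),10),(*lip(525,245,105,270,65),13),(*lip(525,245,105,270,65),2)])
```

```text
16.3 [ 0.634  0.532  1.59  -0.364  1.307  0.774] [524.18968109 267.64412522 197.71702491] [524.96889721 266.82531386 198.80176752] [-8.96010752e+01 -2.51524678e+01 -3.67496983e-02]
0.77 [ 475. -220.   29.]
0.64 [ 504. -249.   29.]
0.51 [530. 258. 144.]
0.39 [556. 246. 151.]
[[[2.0, 0.0, -0.0], [0.0, 0.04, 0.0]], [[3.5, 0.0, -0.5], [0.0, 0.09, 0.0]], [[5.5, 0.0, -0.5], [0.0, 0.13, 0.0]], [[7.5, 0.0, -1.0], [0.0, 0.18, 0.0]], [[9.5, 0.0, -1.0], [0.0, 0.22, 0.0]]]
[[[1.5, 0.0, 0.0], [0.0, 0.04, 0.0]], [[3.5, 0.0, 0.5], [0.0, 0.09, 0.0]], [[5.5, 0.0, 0.5], [0.0, 0.13, 0.0]], [[7.0, 0.0, 1.0], [0.0, 0.17, 0.0]], [[9.0, 0.0, 1.0], [0.0, 0.22, 0.0]]]
[[[-7.0, 0.0, 1.0], [0.0, 0.09, 0.0]], [[-13.5, 0.0, 1.5], [0.0, 0.17, 0.0]], [[-20.5, 0.0, 2.5], [0.0, 0.26, 0.0]], [[-27.5, -0.0, 3.0], [0.0, 0.35, 0.0]], [[-34.0, -0.0, 4.0], [0.0, 0.43, 0.0]]]
[[[-6.5, -0.0, -2.5], [-0.0, 0.09, 0.0]], [[-13.0, -0.0, -4.5], [-0.0, 0.18, 0.0]], [[-19.5, -0.0, -6.5], [-0.0, 0.27, 0.0]], [[-26.0, -0.0, -9.0], [-0.0, 0.35, 0.0]], [[-33.0, -0.0, -11.0], [-0.0, 0.44, 0.0]]]
[[[-5.0, -0.0, -4.5], [-0.0, 0.09, 0.0]], [[-10.0, -0.0, -9.5], [-0.0, 0.18, 0.0]], [[-14.5, -0.0, -14.0], [-0.0, 0.26, 0.0]], [[-14.5, -0.0, -14.0], [-0.0, 0.26, 0.0]], [[-14.5, -0.0, -14.0], [-0.0, 0.26, 0.0]]]
```

Call:
servo_tool:
  deltas:
    - [[2, 0, 0], [0, 0.04, 0]]
    - [[3.5, 0, -0.5], [0, 0.09, 0]]
    - [[5.5, 0, -0.5], [0, 0.13, 0]]
    - [[7.5, 0, -1], [0, 0.18, 0]]
    - [[9.5, 0, -1], [0, 0.22, 0]]

```text
t: 16.82
ee_pos: [524.6, 274.8, 195.0]
orientation: [2.105, 2.109, -0.229]
ft_force: [-0.6, -0.2, -2.9]
width: 21.6
grasp_force: 30.0
```

Call:
servo_tool:
  deltas:
    - [[1.5, 0, 0], [0, 0.04, 0]]
    - [[3.5, 0, 0.5], [0, 0.09, 0]]
    - [[5.5, 0, 0.5], [0, 0.13, 0]]
    - [[7, 0, 1], [0, 0.17, 0]]
    - [[9, 0, 1], [0, 0.22, 0]]

```text
t: 17.23
ee_pos: [524.4, 283.4, 191.9]
orientation: [-2.218, -2.222, -0.002]
ft_force: [-0.5, 0.6, -2.9]
width: 21.9
grasp_force: 30.0
```

Call:
servo_tool:
  deltas:
    - [[-7, 0, 1], [0, 0.09, 0]]
    - [[-13.5, 0, 1.5], [0, 0.17, 0]]
    - [[-20.5, 0, 2.5], [0, 0.26, 0]]
    - [[-27.5, 0, 3], [0, 0.35, 0]]
    - [[-34, 0, 4], [0, 0.43, 0]]

```text
t: 17.65
ee_pos: [524.8, 249.0, 188.4]
orientation: [-1.979, -1.983, -0.439]
ft_force: [0.0, -0.7, -3.1]
width: 21.6
grasp_force: 30.0
```

Call:
servo_tool:
  deltas:
    - [[-6.5, 0, -2.5], [0, 0.09, 0]]
    - [[-13, 0, -4.5], [0, 0.18, 0]]
    - [[-19.5, 0, -6.5], [0, 0.27, 0]]
    - [[-26, 0, -9], [0, 0.35, 0]]
    - [[-33, 0, -11], [0, 0.44, 0]]

```text
t: 18.07
ee_pos: [525.3, 214.6, 185.0]
orientation: [-1.698, -1.703, -0.797]
ft_force: [0.5, -0.1, -1.8]
width: 21.6
grasp_force: 30.0
```

Call:
servo_tool:
  deltas:
    - [[-5, 0, -4.5], [0, 0.09, 0]]
    - [[-10, 0, -9.5], [0, 0.18, 0]]
    - [[-14.5, 0, -14], [0, 0.26, 0]]
    - [[-14.5, 0, -14], [0, 0.26, 0]]
    - [[-14.5, 0, -14], [0, 0.26, 0]]

```text
t: 18.48
ee_pos: [525.0, 194.6, 181.1]
orientation: [-1.526, -1.525, -0.965]
ft_force: [0.3, -0.6, -1.3]
width: 22.0
grasp_force: 30.0
```

Run:
```python
from plan import *
o=ctrl.get_obs();p,M=state();print(o["t"],o["qpos"].round(3),p,load()[0],R.from_matrix(M@D).as_euler("ZYX",degrees=True))
for n in("scene","top"):
  im=get_image(n)
  for s in finder.silhouettes("plug0",im)[:5]:
    X=cloud(im)[s["mask"]];print(n,round(s["score"],2),np.nanmedian(X,0).round())
  if n=="scene": cv2.imwrite("pics/g.png",cv2.resize(im["frame"][60:270,220:500],(800,600)))
```

```text
18.4833 [-0.184  0.641  1.932  1.176  1.298 -0.987] [525.04425872 194.59130101 181.14383367] [525.22493694 195.81213009 182.76239598] [-90.2677294   64.76035456  -0.35616592]
scene 0.64 [654. 254. 205.]
scene 0.61 [ 504. -250.   30.]
scene 0.51 [ 475. -220.   29.]
scene 0.22 [538.  -3.   4.]
top 0.46 [498. 186.  34.]
top 0.44 [ 473. -217.   32.]
```

View pics/g.png

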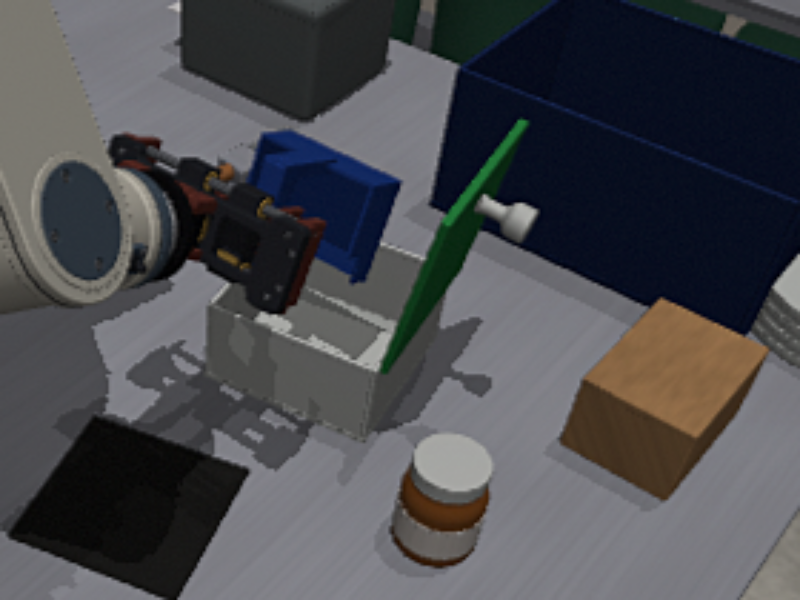

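Run:
```python
from plan import *
plan([(*scoop(525,210,150,240,10),12),(*scoop(535,0,130,210,0),6),(*tr(-60,-6,95,0),9),(*tr(-60,-6,95,0),3)])
```

```text
[[[3.5, -0.5, -1.0], [-0.03, -0.08, 0.04]], [[7.0, -1.0, -2.0], [-0.06, -0.16, 0.07]], [[11.0, -1.0, -3.5], [-0.08, -0.23, 0.11]], [[14.5, -1.5, -4.5], [-0.11, -0.31, 0.15]], [[18.0, -2.0, -5.5], [-0.14, -0.39, 0.18]]]
[[[2.5, -0.5, -2.5], [-0.03, -0.08, 0.04]], [[5.5, -1.5, -5.0], [-0.05, -0.16, 0.07]], [[8.5, -2.0, -7.5], [-0.08, -0.23, 0.11]], [[11.0, -3.0, -9.5], [-0.11, -0.31, 0.15]], [[14.0, -3.5, -12.0], [-0.14, -0.39, 0.18]]]
[[[1.5, -0.5, -3.5], [-0.02, -0.08, 0.04]], [[3.0, -1.5, -7.0], [-0.05, -0.16, 0.07]], [[-25.5, 15.5, -13.5], [-0.06, -0.18, 0.16]], [[-53.5, 32.5, -20.5], [-0.08, -0.21, 0.25]], [[-81.5, 50.0, -27.5], [-0.09, -0.23, 0.33]]]
[[[-22.0, 25.5, 1.0], [-0.01, -0.03, 0.09]], [[-43.5, 51.0, 2.0], [-0.02, -0.06, 0.18]], [[-65.0, 77.0, 3.0], [-0.02, -0.09, 0.27]], [[-81.0, 99.0, 5.5], [-0.03, -0.09, 0.31]], [[-97.0, 121.0, 7.5], [-0.03, -0.09, 0.36]]]
[[[-7.0, 26.0, 4.0], [0.0, 0.0, 0.04]], [[-14.0, 52.0, 8.0], [0.0, 0.0, 0.09]], [[-20.5, 78.0, 11.5], [0.0, 0.0, 0.13]], [[-27.5, 104.0, 15.5], [0.0, 0.0, 0.18]], [[-34.5, 130.0, 19.5], [0.0, 0.0, 0.22]]]
[[[-1.0, 27.0, 4.0], [0.0, 0.0, 0.05]], [[-2.0, 54.0, 8.0], [0.0, 0.0, 0.1]], [[-2.0, 54.0, 8.0], [0.0, 0.0, 0.1]], [[-2.0, 54.0, 8.0], [0.0, 0.0, 0.1]], [[-2.0, 54.0, 8.0], [0.0, 0.0, 0.1]]]
```

Call:
servo_tool:
  deltas:
    - [[3.5, -0.5, -1], [-0.03, -0.08, 0.04]]
    - [[7, -1, -2], [-0.06, -0.16, 0.07]]
    - [[11, -1, -3.5], [-0.08, -0.23, 0.11]]
    - [[14.5, -1.5, -4.5], [-0.11, -0.31, 0.15]]
    - [[18, -2, -5.5], [-0.14, -0.39, 0.18]]

```text
t: 19.1
ee_pos: [523.2, 198.9, 202.9]
orientation: [-2.005, -1.575, -0.714]
ft_force: [0.5, -0.6, -2.2]
width: 22.0
grasp_force: 30.0
```

Call:
servo_tool:
  deltas:
    - [[2.5, -0.5, -2.5], [-0.03, -0.08, 0.04]]
    - [[5.5, -1.5, -5], [-0.05, -0.16, 0.07]]
    - [[8.5, -2, -7.5], [-0.08, -0.23, 0.11]]
    - [[11, -3, -9.5], [-0.11, -0.31, 0.15]]
    - [[14, -3.5, -12], [-0.14, -0.39, 0.18]]

```text
t: 19.52
ee_pos: [520.9, 202.0, 221.7]
orientation: [-2.466, -1.555, -0.39]
ft_force: [-1.1, 0.2, -2.0]
width: 22.1
grasp_force: 30.0
```

Call:
servo_tool:
  deltas:
    - [[1.5, -0.5, -3.5], [-0.02, -0.08, 0.04]]
    - [[3, -1.5, -7], [-0.05, -0.16, 0.07]]
    - [[-25.5, 15.5, -13.5], [-0.06, -0.18, 0.16]]
    - [[-53.5, 32.5, -20.5], [-0.08, -0.21, 0.25]]
    - [[-81.5, 50, -27.5], [-0.09, -0.23, 0.33]]

```text
t: 19.93
ee_pos: [529.3, 103.5, 218.8]
orientation: [-2.854, -1.191, -0.127]
ft_force: [-0.4, 0.6, -3.1]
width: 22.0
grasp_force: 30.0
```

Call:
servo_tool:
  deltas:
    - [[-22, 25.5, 1], [-0.01, -0.03, 0.09]]
    - [[-43.5, 51, 2], [-0.02, -0.06, 0.18]]
    - [[-65, 77, 3], [-0.02, -0.09, 0.27]]
    - [[-81, 99, 5.5], [-0.03, -0.09, 0.31]]
    - [[-97, 121, 7.5], [-0.03, -0.09, 0.36]]

```text
t: 20.35
ee_pos: [548.4, -51.1, 200.3]
orientation: [3.069, 0.668, 0.002]
ft_force: [0.9, -0.1, -2.1]
width: 21.8
grasp_force: 30.0
```

Call:
servo_tool:
  deltas:
    - [[-7, 26, 4], [0, 0, 0.04]]
    - [[-14, 52, 8], [0, 0, 0.09]]
    - [[-20.5, 78, 11.5], [0, 0, 0.13]]
    - [[-27.5, 104, 15.5], [0, 0, 0.18]]
    - [[-34.5, 130, 19.5], [0, 0, 0.22]]

```text
t: 20.77
ee_pos: [571.6, -183.7, 181.0]
orientation: [3.124, 0.327, 0.003]
ft_force: [0.2, 0.3, -1.2]
width: 22.0
grasp_force: 30.0
```

Call:
servo_tool:
  deltas:
    - [[-1, 27, 4], [0, 0, 0.05]]
    - [[-2, 54, 8], [0, 0, 0.1]]
    - [[-2, 54, 8], [0, 0, 0.1]]
    - [[-2, 54, 8], [0, 0, 0.1]]
    - [[-2, 54, 8], [0, 0, 0.1]]

```text
t: 21.18
ee_pos: [580.4, -235.6, 172.5]
orientation: [-3.137, -0.174, -0.001]
ft_force: [0.1, -0.5, -1.7]
width: 21.8
grasp_force: 30.0
```

Run:
```python
from plan import *
o=ctrl.get_obs();p,M=state();print(o["t"],o["qpos"].round(3),p,load()[0],R.from_matrix(M@D).as_euler("ZYX",degrees=True))
T=np.array([517,-250])
for n in("scene","top"):
  im=get_image(n);P=cloud(im)
  for s in finder.silhouettes("plug0",im)[:5]:
    X=P[s["mask"]];X=X[~np.isnan(X[:,0])];m=np.median(X[X[:,2]>np.percentile(X[:,2],50)],0);print(n,round(s["score"],2),m.round(),((m[:2]-T)@U).round(),((m[:2]-T)@V).round())
  I=im["frame"].astype(int)
  b=(I[...,0]>I[...,2]+25)&(I[...,0]>I[...,1]+20)&(np.linalg.norm(P-p-[0,0,-50],axis=-1)<130)
  X=P[b];L=np.c_[(X[:,:2]-T)@U,(X[:,:2]-T)@V,X[:,2]]
  print("scoop s,t,z p1/p99",np.percentile(L,1,0).round(),np.percentile(L,99,0).round(), "expected center -60,-6, z 95")
  lo=L[L[:,2]<125]; print("low pts",np.percentile(lo,1,0).round(),np.percentile(lo,99,0).round())
```

```text
21.1833 [-0.405  0.483  1.663  0.     0.995  1.055] [ 580.38231907 -235.5791618   172.51475163] [ 580.20668443 -236.79646952  172.65406882] [-1.73650679e+02  1.96787032e-02 -4.76829631e-03]
scene 0.59 [ 494. -252.   34.] 23.0 -1.0
scene 0.51 [ 470. -219.   32.] 43.0 -36.0
scoop s,t,z p1/p99 [-112.  -61.   96.] [-24.  49. 209.] expected center -60,-6, z 95
low pts [-112.  -61.   95.] [-23.  49. 124.]
top 0.73 [ 500. -246.   33.] 17.0 -6.0
top 0.68 [ 471. -216.   33.] 42.0 -39.0
scoop s,t,z p1/p99 [-105.  -63.   94.] [-24.  16. 187.] expected center -60,-6, z 95
low pts [-106.  -63.   94.] [-24.  16. 121.]
```

```bash
sed -i 's/off=(-4.5,0,77.7)/off=(1.5,0,77.7)/' plan.py
cat > tubchk.py <<'E'
from plan import *
im=get_image("top");P=cloud(im)
hsv=cv2.cvtColor(im["frame"],cv2.COLOR_BGR2HSV)
m=((hsv[...,0]<18)&(hsv[...,1]>130)&(hsv[...,2]>50)&(P[...,1]>100)&(P[...,1]<400)&(P[...,0]<650)&(P[...,0]>350)).astype(np.uint8)
n,l,st,c=cv2.connectedComponentsWithStats(m)
for i in range(1,n):
    if st[i,4]>15: print(st[i,4],c[i].round(),np.nanmedian(P[l==i],0).round())
E
python3 tubchk.py
python3 - <<'E'
from plan import *
plan([(*tr(-57,-6,14,0),5),(*tr(-57,-6,5,1),4),(*tr(-57,-6,5,1),1),(*tr(25,-6,5,1),15)])
E
```

```text
182 [189. 251.] [517. 188.  34.]
[[[-2.0, -0.0, 16.0], [0.0, 0.0, -0.0]], [[-3.5, -0.0, 32.5], [0.0, 0.0, -0.0]], [[-5.5, -0.0, 48.5], [0.0, 0.0, -0.0]], [[-7.0, -0.0, 65.0], [0.0, 0.0, -0.0]], [[-9.0, -0.0, 81.0], [0.0, 0.0, -0.0]]]
[[[-0.0, -0.0, 2.0], [0.0, 0.0, -0.0]], [[-0.5, -0.0, 4.5], [0.0, 0.01, -0.0]], [[-1.0, -0.0, 6.5], [0.0, 0.01, -0.0]], [[-1.0, -0.0, 9.0], [0.0, 0.02, -0.0]], [[-1.0, -0.0, 9.0], [0.0, 0.02, -0.0]]]
[[[-5.5, -0.0, -0.0], [0.0, -0.0, -0.0]], [[-11.0, -0.0, -0.0], [0.0, -0.0, -0.0]], [[-16.5, -0.0, -0.5], [0.0, -0.0, -0.0]], [[-22.0, -0.0, -0.5], [0.0, -0.0, -0.0]], [[-27.5, -0.0, -0.5], [0.0, -0.0, -0.0]]]
[[[-5.5, 0.0, -0.0], [0.0, -0.0, -0.0]], [[-11.0, 0.0, -0.5], [0.0, -0.0, -0.0]], [[-16.5, 0.0, -0.5], [0.0, -0.0, -0.0]], [[-22.0, 0.0, -0.5], [0.0, -0.0, -0.0]], [[-27.5, 0.0, -0.5], [0.0, -0.0, -0.0]]]
[[[-5.5, 0.0, -0.0], [0.0, -0.0, -0.0]], [[-10.5, 0.0, -0.5], [0.0, -0.0, -0.0]], [[-16.0, 0.0, -0.5], [0.0, -0.0, -0.0]], [[-21.5, 0.0, -0.5], [0.0, -0.0, -0.0]], [[-27.0, 0.0, -0.5], [0.0, -0.0, -0.0]]]
```

```bash
sed -i 's/c\[i\].round()/st[i,:4],c[i].round()/' tubchk.py
cat >> tubchk.py <<'E'
    if st[i,4]>60: print(m[st[i,1]-1:st[i,1]+st[i,3]+1,st[i,0]-1:st[i,0]+st[i,2]+1].astype(str).tolist().__str__().replace("], [","\n").replace("', '","").replace("'",""))
im=get_image("scene");P=cloud(im);hsv=cv2.cvtColor(im["frame"],cv2.COLOR_BGR2HSV)
m=((hsv[...,0]<18)&(hsv[...,1]>130)&(hsv[...,2]>50)&(P[...,1]>-100)&(P[...,1]<420)&(P[...,2]<300)).astype(np.uint8)
n,l,st,c=cv2.connectedComponentsWithStats(m)
for i in range(1,n):
    if st[i,4]>15: print("scene",st[i],np.nanmedian(P[l==i],0).round())
E
python3 tubchk.py
```

```text
182 [183 238  12  27] [189. 251.] [517. 188.  34.]
[[00000000000000
00001111100000
00011111100000
00111111110000
00111111110000
00111111110000
01111111110000
01111111110000
01111111110000
00111111110000
00111111110000
00011111110000
00000111110000
00000001110000
00000000110000
00000001111000
00000011111000
00000011111000
00000111111100
00000111111100
00000111111100
00001111111100
00001111111100
00001111111100
00000111111110
00000111111110
00000011111110
00000001111100
00000000000000]]
scene [276 117  26  16 141] [295. 362.  16.]
scene [417 167  70  68 804] [822. 297.  41.]
scene [361 224  30  22 268] [751. 114.  61.]
scene [365 254  14   4  19] [756. 111.   9.]
```

Call:
servo_tool:
  deltas:
    - [[-2, 0, 16], [0, 0, 0]]
    - [[-3.5, 0, 32.5], [0, 0, 0]]
    - [[-5.5, 0, 48.5], [0, 0, 0]]
    - [[-7, 0, 65], [0, 0, 0]]
    - [[-9, 0, 81], [0, 0, 0]]

```text
t: 21.95
ee_pos: [571.6, -237.4, 90.3]
orientation: [3.137, 0.173, 0.001]
ft_force: [-0.6, 0.3, -3.1]
width: 22.0
grasp_force: 30.0
```

Call:
servo_tool:
  deltas:
    - [[0, 0, 2], [0, 0, 0]]
    - [[-0.5, 0, 4.5], [0, 0.01, 0]]
    - [[-1, 0, 6.5], [0, 0.01, 0]]
    - [[-1, 0, 9], [0, 0.02, 0]]
    - [[-1, 0, 9], [0, 0.02, 0]]

```text
t: 22.37
ee_pos: [571.6, -238.1, 83.1]
orientation: [3.137, 0.172, 0.036]
ft_force: [-0.3, -0.6, -1.4]
width: 21.6
grasp_force: 30.0
```

Call:
servo_tool:
  deltas:
    - [[-5.5, 0, 0], [0, 0, 0]]
    - [[-11, 0, 0], [0, 0, 0]]
    - [[-16.5, 0, -0.5], [0, 0, 0]]
    - [[-22, 0, -0.5], [0, 0, 0]]
    - [[-27.5, 0, -0.5], [0, 0, 0]]

```text
t: 22.78
ee_pos: [543.8, -241.4, 83.0]
orientation: [3.136, 0.172, 0.036]
ft_force: [2.1, 1.0, 7.4]
width: 21.6
grasp_force: 30.0
```

Call:
servo_tool:
  deltas:
    - [[-5.5, 0, 0], [0, 0, 0]]
    - [[-11, 0, 0], [0, 0, 0]]
    - [[-16.5, 0, 0], [0, 0, 0]]
    - [[-22, 0, 0], [0, 0, 0]]
    - [[-27.5, 0, 0], [0, 0, 0]]

```text
t: 23.2
ee_pos: [517.3, -244.7, 83.0]
orientation: [3.136, 0.172, 0.038]
ft_force: [4.6, -0.4, 10.3]
width: 21.7
grasp_force: 30.0
```

Call:
servo_tool:
  deltas:
    - [[-5.5, 0, 0], [0, 0, 0]]
    - [[-10.5, 0, 0], [0, 0, 0]]
    - [[-16, 0, 0], [0, 0, 0]]
    - [[-21.5, 0, 0], [0, 0, 0]]
    - [[-27, 0, 0], [0, 0, 0]]

```text
t: 23.62
ee_pos: [491.3, -248.1, 83.0]
orientation: [3.135, 0.172, 0.041]
ft_force: [4.9, 0.2, 13.4]
width: 22.0
grasp_force: 30.0
```

```bash
cat >> plan.py <<'E'
def lipT(s,t,z,pitch,yaw=186.5):
    r=np.radians(-pitch); return tr(s-45*np.cos(r),t,z-45*np.sin(r),pitch,yaw)
E
python3 pl.py
python3 - <<'E'
from plan import *
p,M=load(); p+=[0,0,-1]; save(p,M)   # z rows trimmed by hand
p,M=state();print(p,load()[0],ctrl.get_obs()["ft_force"])
plan([(*tr(41,-6,4.7,1),7),(*tr(41,-6,4.7,1),3)])
E
```

```text
scene 0.72 [148. 280.] 146 top-centroid world [ 442. -261.   31.] trough s,t 76.0 2.0 zmax 34.0
top 0.75 [388. 293.] 193 top-centroid world [ 439. -214.   58.] trough s,t 74.0 -45.0 zmax 206.0
top 0.65 [406. 288.] 195 top-centroid world [ 442. -252.   41.] trough s,t 75.0 -7.0 zmax 187.0
top 0.64 [402. 262.] 460 top-centroid world [ 527. -232.   99.] trough s,t -12.0 -16.0 zmax 206.0
top 0.47 [191. 260.] 115 top-centroid world [499. 184.  36.] trough s,t -31.0 -433.0 zmax 39.0
[ 490.71213604 -248.08522861   82.78758232] [ 488.73540979 -246.95874793   81.53475733] [ 2.89005235 -1.09228312 12.14650173]
[[[-2.5, 0.0, -0.0], [0.0, -0.0, -0.0]], [[-4.5, 0.0, -0.5], [0.0, -0.0, -0.0]], [[-7.0, 0.0, -0.5], [0.0, -0.0, -0.0]], [[-9.0, 0.0, -0.5], [0.0, -0.0, -0.0]], [[-11.5, 0.0, -1.0], [0.0, -0.0, -0.0]]]
[[[-2.5, 0.5, 0.0], [0.0, -0.0, -0.0]], [[-4.5, 0.5, -0.0], [0.0, -0.0, -0.0]], [[-4.5, 0.5, -0.0], [0.0, -0.0, -0.0]], [[-4.5, 0.5, -0.0], [0.0, -0.0, -0.0]], [[-4.5, 0.5, -0.0], [0.0, -0.0, -0.0]]]
```

Call:
servo_tool:
  deltas:
    - [[-2.5, 0, -0.5], [0, 0, 0]]
    - [[-4.5, 0, -0.5], [0, 0, 0]]
    - [[-7, 0, -0.5], [0, 0, 0]]
    - [[-9, 0, -0.5], [0, 0, 0]]
    - [[-11.5, 0, -1], [0, 0, 0]]

```text
t: 24.23
ee_pos: [478.8, -248.9, 82.9]
orientation: [3.136, 0.172, 0.037]
ft_force: [2.0, 0.2, 4.4]
width: 21.8
grasp_force: 30.0
```

Call:
servo_tool:
  deltas:
    - [[-2.5, 0.5, 0], [0, 0, 0]]
    - [[-4.5, 0.5, 0], [0, 0, 0]]
    - [[-4.5, 0.5, 0], [0, 0, 0]]
    - [[-4.5, 0.5, 0], [0, 0, 0]]
    - [[-4.5, 0.5, 0], [0, 0, 0]]

```text
t: 24.65
ee_pos: [474.2, -249.9, 82.8]
orientation: [3.136, 0.172, 0.036]
ft_force: [2.5, -0.1, 9.7]
width: 22.0
grasp_force: 30.0
```

```bash
python3 pl.py
python3 - <<'E'
from plan import *
T=np.array([517,-250]);p,M=state();print(p,load()[0],ctrl.get_obs()["ft_force"])
im=get_image("scene");P=cloud(im);I=im["frame"].astype(int)
b=(I[...,0]>I[...,2]+25)&(I[...,0]>I[...,1]+20)&(np.linalg.norm(P-p-[0,0,-50],axis=-1)<130)
X=P[b];L=np.c_[(X[:,:2]-T)@U,(X[:,:2]-T)@V,X[:,2]]
print("scoop",np.percentile(L,1,0).round(),np.percentile(L,99,0).round())
a=get_image("top")["frame"][200:320,350:450];b=im["frame"][220:340,90:230]
cv2.imwrite("pics/i.png",cv2.resize(np.hstack([a,b]),(800,400),interpolation=cv2.INTER_CUBIC))
E
```

```text
scene 0.46 [148. 280.] 181 top-centroid world [ 449. -261.   43.] trough s,t 69.0 3.0 zmax 89.0
top 0.59 [188. 243.] 142 top-centroid world [531. 188.  39.] trough s,t -64.0 -433.0 zmax 86.0
top 0.42 [407. 289.] 80 top-centroid world [ 435. -240.   71.] trough s,t 81.0 -19.0 zmax 185.0
[ 474.22595652 -249.85486936   82.76119699] [ 472.86838643 -249.19915591   82.21896622] [3.15420008 0.69364379 8.49248311]
scoop [ -5. -59.   6.] [ 81.  51. 120.]
```

View pics/i.png

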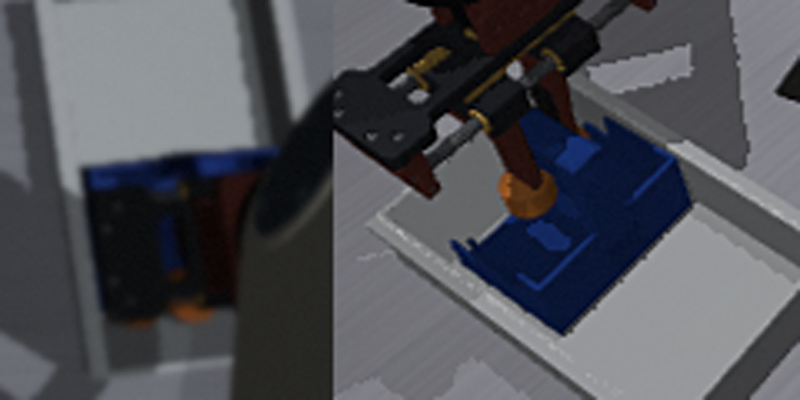

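Run:
```python
from plan import *
plan([(*lipT(88,-5,6.5,0),3),(*lipT(93.5,-5,15,-5),4),(*lipT(100,-4,27,-12),5),(*lipT(107,-3,41,-20),5),(*lipT(104,-2,70,-26),5),(*lipT(95,0,140,-26),6),(*lipT(95,0,140,-26),2)])
```

```text
[[[-0.0, 0.5, -0.5], [0.0, -0.01, -0.0]], [[-0.5, 0.5, -1.5], [0.0, -0.01, -0.0]], [[-0.5, 1.0, -2.0], [0.0, -0.02, -0.0]], [[-0.5, 1.0, -3.0], [0.0, -0.04, -0.0]], [[-0.0, 1.0, -4.0], [0.0, -0.06, -0.0]]]
[[[0.0, -0.0, -1.5], [0.0, -0.03, -0.0]], [[0.5, -0.0, -2.5], [0.0, -0.05, -0.0]], [[0.5, -0.0, -3.5], [0.0, -0.07, -0.0]], [[1.0, 0.0, -4.5], [0.0, -0.1, -0.0]], [[1.5, 0.5, -5.5], [0.0, -0.12, -0.0]]]
[[[0.0, 0.0, -1.5], [0.0, -0.02, -0.0]], [[0.5, 0.5, -2.5], [0.0, -0.05, -0.0]], [[0.5, 0.5, -3.5], [0.0, -0.08, -0.0]], [[1.0, 0.5, -4.5], [0.0, -0.11, -0.0]], [[1.0, 1.0, -5.5], [0.0, -0.13, -0.0]]]
[[[0.0, 0.0, -1.0], [0.0, -0.03, -0.0]], [[0.0, 0.5, -2.5], [0.0, -0.06, -0.0]], [[0.5, 0.5, -7.0], [0.0, -0.08, -0.0]], [[1.0, 0.5, -11.5], [0.0, -0.1, -0.0]], [[1.5, 1.0, -16.5], [-0.0, -0.12, -0.0]]]
[[[-0.0, 0.0, -4.5], [-0.0, -0.02, -0.0]], [[-0.5, 0.5, -9.0], [-0.0, -0.04, -0.0]], [[-3.5, 0.5, -20.5], [-0.0, -0.04, -0.0]], [[-7.0, 1.0, -31.5], [-0.0, -0.04, -0.0]], [[-10.0, 1.5, -43.0], [-0.0, -0.04, -0.0]]]
[[[-4.0, 0.0, -11.0], [-0.0, -0.0, -0.0]], [[-7.5, 0.5, -22.5], [-0.0, -0.0, -0.0]], [[-11.5, 1.0, -33.5], [-0.0, -0.0, -0.0]], [[-11.5, 1.0, -33.5], [-0.0, -0.0, -0.0]], [[-11.5, 1.0, -33.5], [-0.0, -0.0, -0.0]]]
```

Call:
servo_tool:
  deltas:
    - [[0, 0.5, -0.5], [0, -0.01, 0]]
    - [[-0.5, 0.5, -1.5], [0, -0.01, 0]]
    - [[-0.5, 1, -2], [0, -0.02, 0]]
    - [[-0.5, 1, -3], [0, -0.04, 0]]
    - [[0, 1, -4], [0, -0.06, 0]]

```text
t: 25.37
ee_pos: [472.4, -249.9, 85.2]
orientation: [3.134, 0.172, -0.068]
ft_force: [0.4, 0.6, -2.0]
width: 21.6
grasp_force: 30.0
```

Call:
servo_tool:
  deltas:
    - [[0, 0, -1.5], [0, -0.03, 0]]
    - [[0.5, 0, -2.5], [0, -0.05, 0]]
    - [[0.5, 0, -3.5], [0, -0.07, 0]]
    - [[1, 0, -4.5], [0, -0.1, 0]]
    - [[1.5, 0.5, -5.5], [0, -0.12, 0]]

```text
t: 25.78
ee_pos: [475.2, -250.2, 90.8]
orientation: [3.118, 0.172, -0.253]
ft_force: [0.4, -0.6, -2.9]
width: 22.0
grasp_force: 30.0
```

Call:
servo_tool:
  deltas:
    - [[0, 0, -1.5], [0, -0.02, 0]]
    - [[0.5, 0.5, -2.5], [0, -0.05, 0]]
    - [[0.5, 0.5, -3.5], [0, -0.08, 0]]
    - [[1, 0.5, -4.5], [0, -0.11, 0]]
    - [[1, 1, -5.5], [0, -0.13, 0]]

```text
t: 26.2
ee_pos: [477.4, -251.1, 96.1]
orientation: [3.088, 0.17, -0.453]
ft_force: [-0.8, 0.5, -3.0]
width: 22.0
grasp_force: 30.0
```

Call:
servo_tool:
  deltas:
    - [[0, 0, -1], [0, -0.03, 0]]
    - [[0, 0.5, -2.5], [0, -0.06, 0]]
    - [[0.5, 0.5, -7], [0, -0.08, 0]]
    - [[1, 0.5, -11.5], [0, -0.1, 0]]
    - [[1.5, 1, -16.5], [0, -0.12, 0]]

```text
t: 26.62
ee_pos: [483.2, -251.3, 111.5]
orientation: [3.049, 0.168, -0.636]
ft_force: [-0.4, 0.3, -2.5]
width: 21.7
grasp_force: 30.0
```

```bash
python3 pl.py
```

```text
top 0.59 [398. 286.] 246 top-centroid world [ 446. -222.   81.] trough s,t 67.0 -36.0 zmax 85.0
top 0.57 [190. 260.] 115 top-centroid world [499. 185.  35.] trough s,t -31.0 -434.0 zmax 39.0
top 0.45 [190. 244.] 131 top-centroid world [531. 190.  36.] trough s,t -64.0 -435.0 zmax 39.0
top 0.4 [407. 283.] 36 top-centroid world [ 449. -243.   75.] trough s,t 66.0 -15.0 zmax 77.0
```

Both plugs ride in the scoop (z about 78). Now I'll lift.

Call:
servo_tool:
  deltas:
    - [[0, 0, -4.5], [0, -0.02, 0]]
    - [[-0.5, 0.5, -9], [0, -0.04, 0]]
    - [[-3.5, 0.5, -20.5], [0, -0.04, 0]]
    - [[-7, 1, -31.5], [0, -0.04, 0]]
    - [[-10, 1.5, -43], [0, -0.04, 0]]

```text
t: 27.23
ee_pos: [491.1, -252.1, 156.0]
orientation: [3.034, 0.167, -0.694]
ft_force: [0.3, -0.1, -2.2]
width: 22.2
grasp_force: 30.0
```

Call:
servo_tool:
  deltas:
    - [[-4, 0, -11], [0, 0, 0]]
    - [[-7.5, 0.5, -22.5], [0, 0, 0]]
    - [[-11.5, 1, -33.5], [0, 0, 0]]
    - [[-11.5, 1, -33.5], [0, 0, 0]]
    - [[-11.5, 1, -33.5], [0, 0, 0]]

```text
t: 27.65
ee_pos: [496.0, -252.8, 191.0]
orientation: [3.034, 0.166, -0.691]
ft_force: [-0.9, 0.3, -1.8]
width: 21.8
grasp_force: 30.0
```

```bash
python3 pl.py
python3 - <<'E'
from plan import *
print(state()[0],load()[0])
plan([(*scoop(500,-120,140,200,-26),6),(*scoop(525,240,130,270,-26),17),(*scoop(525,240,130,270,-26),2)])
E
```

```text
scene 0.66 [151. 264.] 152 top-centroid world [ 494. -255.  143.] trough s,t 24.0 2.0 zmax 146.0
top 0.69 [190. 258.] 122 top-centroid world [499. 182.  38.] trough s,t -31.0 -432.0 zmax 86.0
top 0.63 [187. 245.] 133 top-centroid world [531. 189.  36.] trough s,t -64.0 -435.0 zmax 38.0
top 0.53 [403. 263.] 212 top-centroid world [ 491. -218.  143.] trough s,t 23.0 -35.0 zmax 148.0
top 0.44 [416. 260.] 154 top-centroid world [ 493. -242.  149.] trough s,t 23.0 -10.0 zmax 576.0
[ 495.04182875 -252.35429226  189.36706287] [ 495.24101038 -252.61475235  190.89989467]
[[[6.0, -23.0, -6.5], [-0.02, -0.0, -0.04]], [[12.5, -46.5, -13.5], [-0.03, -0.0, -0.07]], [[18.5, -69.5, -20.0], [-0.05, -0.0, -0.11]], [[25.0, -92.5, -26.5], [-0.07, -0.0, -0.14]], [[31.0, -116.0, -33.5], [-0.09, -0.0, -0.18]]]
[[[10.0, -21.0, -8.5], [-0.01, -0.0, -0.04]], [[16.5, -42.5, -11.0], [-0.04, -0.0, -0.1]], [[22.5, -64.0, -13.5], [-0.08, -0.0, -0.17]], [[28.5, -85.5, -15.5], [-0.11, -0.0, -0.23]], [[34.5, -107.0, -18.0], [-0.14, -0.0, -0.3]]]
[[[12.0, -18.0, -5.0], [-0.03, -0.0, -0.06]], [[24.0, -36.0, -10.5], [-0.06, -0.0, -0.12]], [[36.5, -54.5, -15.5], [-0.09, -0.0, -0.19]], [[48.5, -72.5, -21.0], [-0.12, -0.0, -0.25]], [[60.5, -90.5, -26.0], [-0.16, -0.0, -0.32]]]
[[[17.0, -12.5, -7.5], [-0.03, -0.0, -0.06]], [[34.0, -25.0, -15.5], [-0.06, -0.0, -0.13]], [[51.5, -37.5, -23.0], [-0.09, -0.0, -0.19]], [[68.5, -50.0, -31.0], [-0.12, -0.0, -0.26]], [[85.5, -62.5, -38.5], [-0.15, -0.0, -0.32]]]
[[[19.5, -5.0, -9.0], [-0.03, -0.0, -0.07]], [[39.5, -10.0, -18.0], [-0.07, -0.0, -0.13]], [[59.5, -15.5, -27.0], [-0.1, -0.0, -0.2]], [[59.5, -15.5, -27.0], [-0.1, -0.0, -0.2]], [[59.5, -15.5, -27.0], [-0.1, -0.0, -0.2]]]
```

Both plugs are in the scoop and out of the trough. I'll carry them to the tub.

Call:
servo_tool:
  deltas:
    - [[6, -23, -6.5], [-0.02, 0, -0.04]]
    - [[12.5, -46.5, -13.5], [-0.03, 0, -0.07]]
    - [[18.5, -69.5, -20], [-0.05, 0, -0.11]]
    - [[25, -92.5, -26.5], [-0.07, 0, -0.14]]
    - [[31, -116, -33.5], [-0.09, 0, -0.18]]

```text
t: 28.27
ee_pos: [524.8, -131.6, 206.1]
orientation: [2.957, 0.465, -0.679]
ft_force: [-0.1, 1.2, -3.0]
width: 21.8
grasp_force: 30.0
```

Call:
servo_tool:
  deltas:
    - [[10, -21, -8.5], [-0.01, 0, -0.04]]
    - [[16.5, -42.5, -11], [-0.04, 0, -0.1]]
    - [[22.5, -64, -13.5], [-0.08, 0, -0.17]]
    - [[28.5, -85.5, -15.5], [-0.11, 0, -0.23]]
    - [[34.5, -107, -18], [-0.14, 0, -0.3]]

```text
t: 28.68
ee_pos: [528.8, -17.7, 206.9]
orientation: [2.781, 0.931, -0.64]
ft_force: [0.8, 1.1, -2.4]
width: 21.8
grasp_force: 30.0
```

Call:
servo_tool:
  deltas:
    - [[12, -18, -5], [-0.03, 0, -0.06]]
    - [[24, -36, -10.5], [-0.06, 0, -0.12]]
    - [[36.5, -54.5, -15.5], [-0.09, 0, -0.19]]
    - [[48.5, -72.5, -21], [-0.12, 0, -0.25]]
    - [[60.5, -90.5, -26], [-0.16, 0, -0.32]]

```text
t: 29.1
ee_pos: [527.6, 94.0, 204.2]
orientation: [2.514, 1.378, -0.576]
ft_force: [0.4, 0.2, -3.1]
width: 22.0
grasp_force: 30.0
```

Call:
servo_tool:
  deltas:
    - [[17, -12.5, -7.5], [-0.03, 0, -0.06]]
    - [[34, -25, -15.5], [-0.06, 0, -0.13]]
    - [[51.5, -37.5, -23], [-0.09, 0, -0.19]]
    - [[68.5, -50, -31], [-0.12, 0, -0.26]]
    - [[85.5, -62.5, -38.5], [-0.15, 0, -0.32]]

```text
t: 29.52
ee_pos: [525.4, 206.7, 201.4]
orientation: [2.192, 1.769, -0.506]
ft_force: [-0.6, 0.4, -2.1]
width: 21.5
grasp_force: 30.0
```

Call:
servo_tool:
  deltas:
    - [[19.5, -5, -9], [-0.03, 0, -0.07]]
    - [[39.5, -10, -18], [-0.07, 0, -0.13]]
    - [[59.5, -15.5, -27], [-0.1, 0, -0.2]]
    - [[59.5, -15.5, -27], [-0.1, 0, -0.2]]
    - [[59.5, -15.5, -27], [-0.1, 0, -0.2]]

```text
t: 29.93
ee_pos: [524.0, 273.5, 199.7]
orientation: [1.963, 1.977, -0.451]
ft_force: [-0.1, -0.1, -3.1]
width: 21.6
grasp_force: 30.0
```

Run:
```python
from plan import *
o=ctrl.get_obs();p,M=state();print(o["t"],o["qpos"].round(3),p,load()[0],R.from_matrix(M@D).as_euler("ZYX",degrees=True))
im=get_image("scene")
for s in finder.silhouettes("plug0",im)[:4]:
    X=cloud(im)[s["mask"]];print(round(s["score"],2),np.nanmedian(X,0).round())
# pour further from the near wall so that the plugs land mid-tub
plan([(*lip(530,250,115,270,0),10),(*lip(535,262,105,270,65),13),(*lip(535,262,105,270,65),2)])
```

```text
29.9333 [ 0.645  0.539  1.576 -0.37   1.325  0.784] [524.0234306  273.54149314 199.69630853] [524.9277365  272.75214334 200.53416015] [-8.95749473e+01 -2.58946830e+01  6.03433637e-03]
0.55 [538. 264. 144.]
[[[2.0, 0.5, -0.0], [0.0, 0.05, 0.0]], [[4.5, 1.0, -0.5], [0.0, 0.09, 0.0]], [[6.5, 1.5, -0.5], [0.0, 0.14, 0.0]], [[9.0, 2.0, -1.0], [0.0, 0.18, 0.0]], [[11.0, 2.5, -1.0], [0.0, 0.23, 0.0]]]
[[[2.0, 0.5, 0.5], [0.0, 0.04, 0.0]], [[4.5, 1.0, 0.5], [0.0, 0.09, 0.0]], [[6.5, 1.5, 1.0], [0.0, 0.13, 0.0]], [[9.0, 2.0, 1.0], [0.0, 0.18, 0.0]], [[11.0, 2.5, 1.5], [0.0, 0.22, 0.01]]]
[[[-6.5, 0.5, 1.0], [0.0, 0.09, -0.0]], [[-13.0, 1.0, 2.5], [0.0, 0.18, -0.0]], [[-19.5, 1.5, 3.5], [0.0, 0.26, -0.0]], [[-25.5, 2.0, 5.0], [0.0, 0.35, -0.0]], [[-32.0, 2.0, 6.0], [0.0, 0.44, -0.0]]]
[[[-6.5, 0.5, -1.5], [0.0, 0.09, -0.0]], [[-13.0, 1.0, -3.5], [0.0, 0.17, -0.0]], [[-19.0, 1.5, -5.0], [0.0, 0.26, -0.0]], [[-25.5, 2.0, -6.5], [0.0, 0.35, -0.0]], [[-31.5, 2.5, -8.0], [0.0, 0.44, -0.0]]]
[[[-5.0, 0.0, -4.5], [0.01, 0.08, -0.0]], [[-10.0, 0.5, -8.5], [0.01, 0.17, -0.0]], [[-15.0, 1.0, -13.0], [0.01, 0.26, -0.0]], [[-15.0, 1.0, -13.0], [0.01, 0.26, -0.0]], [[-15.0, 1.0, -13.0], [0.01, 0.26, -0.0]]]
```

Call:
servo_tool:
  deltas:
    - [[2, 0.5, 0], [0, 0.05, 0]]
    - [[4.5, 1, -0.5], [0, 0.09, 0]]
    - [[6.5, 1.5, -0.5], [0, 0.14, 0]]
    - [[9, 2, -1], [0, 0.18, 0]]
    - [[11, 2.5, -1], [0, 0.23, 0]]

```text
t: 30.45
ee_pos: [527.6, 281.9, 196.5]
orientation: [2.101, 2.108, -0.231]
ft_force: [-0.9, 0.4, -2.7]
width: 21.6
grasp_force: 30.0
```

Call:
servo_tool:
  deltas:
    - [[2, 0.5, 0.5], [0, 0.04, 0]]
    - [[4.5, 1, 0.5], [0, 0.09, 0]]
    - [[6.5, 1.5, 1], [0, 0.13, 0]]
    - [[9, 2, 1], [0, 0.18, 0]]
    - [[11, 2.5, 1.5], [0, 0.22, 0.01]]

```text
t: 30.87
ee_pos: [530.0, 291.9, 192.8]
orientation: [2.228, 2.213, 0.003]
ft_force: [-0.3, 0.2, -2.7]
width: 21.9
grasp_force: 30.0
```

Call:
servo_tool:
  deltas:
    - [[-6.5, 0.5, 1], [0, 0.09, 0]]
    - [[-13, 1, 2.5], [0, 0.18, 0]]
    - [[-19.5, 1.5, 3.5], [0, 0.26, 0]]
    - [[-25.5, 2, 5], [0, 0.35, 0]]
    - [[-32, 2, 6], [0, 0.44, 0]]

```text
t: 31.28
ee_pos: [532.1, 259.9, 187.3]
orientation: [-1.983, -1.973, -0.451]
ft_force: [-0.2, 0.9, -1.9]
width: 22.0
grasp_force: 30.0
```

Call:
servo_tool:
  deltas:
    - [[-6.5, 0.5, -1.5], [0, 0.09, 0]]
    - [[-13, 1, -3.5], [0, 0.17, 0]]
    - [[-19, 1.5, -5], [0, 0.26, 0]]
    - [[-25.5, 2, -6.5], [0, 0.35, 0]]
    - [[-31.5, 2.5, -8], [0, 0.44, 0]]

```text
t: 31.7
ee_pos: [534.7, 227.6, 181.3]
orientation: [-1.701, -1.693, -0.809]
ft_force: [-0.1, 0.2, -3.2]
width: 21.9
grasp_force: 30.0
```

Call:
servo_tool:
  deltas:
    - [[-5, 0, -4.5], [0.01, 0.08, 0]]
    - [[-10, 0.5, -8.5], [0.01, 0.17, 0]]
    - [[-15, 1, -13], [0.01, 0.26, 0]]
    - [[-15, 1, -13], [0.01, 0.26, 0]]
    - [[-15, 1, -13], [0.01, 0.26, 0]]

```text
t: 32.12
ee_pos: [535.1, 208.2, 176.0]
orientation: [-1.521, -1.518, -0.966]
ft_force: [-0.6, -0.7, -1.7]
width: 21.6
grasp_force: 30.0
```

Run:
```python
from plan import *
print(ctrl.get_obs()["t"],state()[0],load()[0])
# back upright, then above the mat (scoop yaw 206.8 as at the start)
plan([(*scoop(525,210,150,240,10),12),(*scoop(540,12,80,206.8,0),8),(*scoop(540,12,60,206.8,0),5)])
```

```text
32.1167 [535.10307527 208.20510161 176.01867492] [534.97891752 209.96211658 177.49644387]
[[[3.0, -1.5, -2.5], [-0.03, -0.08, 0.04]], [[6.5, -3.0, -5.5], [-0.06, -0.16, 0.07]], [[9.5, -4.5, -8.0], [-0.08, -0.23, 0.11]], [[13.0, -6.0, -10.5], [-0.11, -0.31, 0.14]], [[16.0, -7.5, -13.5], [-0.14, -0.39, 0.18]]]
[[[2.0, -1.5, -4.0], [-0.03, -0.08, 0.04]], [[3.5, -3.0, -7.5], [-0.06, -0.16, 0.07]], [[5.0, -4.5, -11.5], [-0.08, -0.24, 0.11]], [[7.0, -5.5, -15.5], [-0.11, -0.31, 0.14]], [[8.5, -7.0, -19.0], [-0.14, -0.39, 0.18]]]
[[[-0.0, -1.0, -4.5], [-0.03, -0.08, 0.04]], [[-0.5, -2.0, -9.0], [-0.06, -0.16, 0.07]], [[-22.0, 10.5, -8.0], [-0.07, -0.18, 0.14]], [[-43.5, 23.0, -6.5], [-0.08, -0.2, 0.22]], [[-64.5, 35.5, -5.5], [-0.09, -0.22, 0.29]]]
[[[-16.5, 18.0, 6.5], [-0.01, -0.02, 0.07]], [[-32.5, 35.5, 13.5], [-0.01, -0.04, 0.14]], [[-48.5, 53.5, 20.0], [-0.02, -0.06, 0.22]], [[-65.0, 71.0, 26.5], [-0.03, -0.08, 0.29]], [[-81.0, 89.0, 33.5], [-0.03, -0.1, 0.36]]]
[[[0.0, -0.0, 4.0], [-0.0, -0.0, 0.0]], [[0.0, -0.0, 8.0], [-0.0, -0.0, 0.0]], [[-0.0, -0.0, 12.0], [-0.0, -0.0, 0.0]], [[-0.0, -0.0, 16.0], [-0.0, -0.0, 0.0]], [[-0.0, -0.0, 20.0], [-0.0, -0.0, 0.0]]]
```

Call:
servo_tool:
  deltas:
    - [[3, -1.5, -2.5], [-0.03, -0.08, 0.04]]
    - [[6.5, -3, -5.5], [-0.06, -0.16, 0.07]]
    - [[9.5, -4.5, -8], [-0.08, -0.23, 0.11]]
    - [[13, -6, -10.5], [-0.11, -0.31, 0.14]]
    - [[16, -7.5, -13.5], [-0.14, -0.39, 0.18]]

```text
t: 32.53
ee_pos: [527.8, 204.2, 199.3]
orientation: [-2.001, -1.569, -0.714]
ft_force: [0.0, 0.1, -1.9]
width: 21.5
grasp_force: 30.0
```

Call:
servo_tool:
  deltas:
    - [[2, -1.5, -4], [-0.03, -0.08, 0.04]]
    - [[3.5, -3, -7.5], [-0.06, -0.16, 0.07]]
    - [[5, -4.5, -11.5], [-0.08, -0.24, 0.11]]
    - [[7, -5.5, -15.5], [-0.11, -0.31, 0.14]]
    - [[8.5, -7, -19], [-0.14, -0.39, 0.18]]

```text
t: 32.95
ee_pos: [520.8, 199.5, 220.4]
orientation: [-2.46, -1.551, -0.393]
ft_force: [-0.5, 0.2, -1.9]
width: 21.6
grasp_force: 30.0
```

Call:
servo_tool:
  deltas:
    - [[0, -1, -4.5], [-0.03, -0.08, 0.04]]
    - [[-0.5, -2, -9], [-0.06, -0.16, 0.07]]
    - [[-22, 10.5, -8], [-0.07, -0.18, 0.14]]
    - [[-43.5, 23, -6.5], [-0.08, -0.2, 0.22]]
    - [[-64.5, 35.5, -5.5], [-0.09, -0.22, 0.29]]

```text
t: 33.37
ee_pos: [525.7, 128.4, 202.0]
orientation: [-2.822, -1.242, -0.149]
ft_force: [0.8, 0.3, -1.9]
width: 21.9
grasp_force: 30.0
```

Call:
servo_tool:
  deltas:
    - [[-16.5, 18, 6.5], [-0.01, -0.02, 0.07]]
    - [[-32.5, 35.5, 13.5], [-0.01, -0.04, 0.14]]
    - [[-48.5, 53.5, 20], [-0.02, -0.06, 0.22]]
    - [[-65, 71, 26.5], [-0.03, -0.08, 0.29]]
    - [[-81, 89, 33.5], [-0.03, -0.1, 0.36]]

```text
t: 33.78
ee_pos: [539.3, 10.9, 158.2]
orientation: [-3.053, -0.726, -0.009]
ft_force: [0.3, 0.8, -0.7]
width: 21.5
grasp_force: 30.0
```

Call:
servo_tool:
  deltas:
    - [[0, 0, 4], [0, 0, 0]]
    - [[0, 0, 8], [0, 0, 0]]
    - [[0, 0, 12], [0, 0, 0]]
    - [[0, 0, 16], [0, 0, 0]]
    - [[0, 0, 20], [0, 0, 0]]

```text
t: 34.2
ee_pos: [539.2, 12.4, 137.1]
orientation: [-3.05, -0.733, -0.006]
ft_force: [-0.2, 0.8, -1.9]
width: 21.7
grasp_force: 30.0
```

```bash
python3 tubchk.py
python3 - <<'E'
from plan import *
p,M=state();print(p,load()[0],R.from_matrix(M@D).as_euler("ZYX",degrees=True))
for n in("scene","top"):
  im=get_image(n);P=cloud(im);I=im["frame"].astype(int)
  b=(I[...,0]>I[...,2]+25)&(I[...,0]>I[...,1]+20)&(np.linalg.norm(P-p-[0,0,-50],axis=-1)<130)
  a=np.radians(206.8);u=np.array([np.cos(a),np.sin(a)]);v=np.array([-u[1],u[0]])
  X=P[b];L=np.c_[(X[:,:2]-p[:2])@u,(X[:,:2]-p[:2])@v,X[:,2]-p[2]]
  for z0,z1 in((-90,-60),(-60,-28),(-20,25)):
    k=(L[:,2]>z0)&(L[:,2]<z1);print(n,z0,k.sum(),np.percentile(L[k],2,0).round(),np.percentile(L[k],98,0).round())
plan([(*scoop(538,8,12,206.8,0),4),(*scoop(538,8,5,206.8,0),4),(*scoop(538,8,5,206.8,0),2)])
E
```

```text
146 [141 210  15  13] [148. 216.] [588. 276.  33.]
[[00000000000000000
00000111111100000
00011111111111000
00111111111111000
01111111111111100
01111111111111100
01111111111111100
00111111111011100
00111111111111100
00111111111111110
00111111111111100
00110111111110000
00001111111100000
00000011110000000
00000000000000000]]
99 [183 236   9  14] [187. 242.] [532. 191.  34.]
[[00000000000
00000111100
00001111100
00111111100
01111111100
01111111110
01111111110
01111111110
01111111110
01111111110
00111111110
00011111110
00011111110
00001111110
00000001100
00000000000]]
19 [187 254   4   9] [188. 258.] [500. 189.  33.]
177 [133 260  16  14] [141. 266.] [484. 287.  31.]
[[000000000000000000
000001111111100000
000011111111111000
000111111111111000
001111111111111100
001111110111111110
011111111111111110
011111111111111110
011111111111111110
011111111111111110
001111111111111100
001111111111111100
000111111111111000
000011111111110000
000000111100000000
000000000000000000]]
scene [290 117  12   9  48] [300. 395.  16.]
scene [318 156  11  12 117] [487. 283.  28.]
scene [347 175  10  12  78] [5
[... 451 characters left out ...]
4. -52. -58.]Traceback (most recent call last):
  File "<stdin>", line 9, in <module>
    return _quantile_unchecked(
        a, q, axis, out, overwrite_input, method, keepdims, weights)
    return _ureduce(a,
                    func=_quantile_ureduce_func,
    ...<5 lines>...
                    overwrite_input=overwrite_input,
                    method=method)
    r = func(a, **kwargs)
    result = _quantile(arr,
                       quantiles=q,
    ...<2 lines>...
                       out=out,
                       weights=wgt)
    slices_having_nans = np.isnan(arr[-1, ...])
                                  ~~~^^^^^^^^^
IndexError: index -1 is out of bounds for axis 0 with size 0
```

Call:
servo_tool:
  deltas:
    - [[0, 0, 12], [0, 0, 0]]
    - [[0, 0, 24], [0, 0, 0]]
    - [[0, 0, 36], [0, 0, 0]]
    - [[0, 0, 46], [0, 0, 0]]
    - [[0, 0, 49], [0, 0, 0]]

```text
t: 34.82
ee_pos: [537.6, 11.7, 85.2]
orientation: [-3.049, -0.73, 0.001]
ft_force: [-0.3, 0.4, -1.9]
width: 21.9
grasp_force: 30.0
```

Call:
servo_tool:
  deltas:
    - [[0, 0, 2], [0, 0, 0]]
    - [[0, 0, 4], [0, 0, 0]]
    - [[0, 0, 5.5], [0, 0, 0]]
    - [[0, 0, 6.5], [0, 0, 0]]
    - [[0, 0, 6.5], [0, 0, 0]]

```text
t: 35.23
ee_pos: [539.9, 12.0, 82.0]
orientation: [-3.05, -0.73, -0.007]
ft_force: [0.6, 2.2, 1.8]
width: 21.9
grasp_force: 30.0
```

Call:
servo_tool:
  deltas:
    - [[0, 0, 0], [0, 0, 0]]
    - [[0, 0, 0], [0, 0, 0]]

```text
t: 35.4
ee_pos: [539.9, 12.0, 82.0]
orientation: [-3.05, -0.73, -0.007]
ft_force: [-0.4, 3.0, 4.0]
width: 21.7
grasp_force: 30.0
```

Call:
servo_tool:
  deltas:
    - [[0, 0, 0], [0, 0, 0]]
    - [[0, 0, 0], [0, 0, 0]]
    - [[0, 0, 0], [0, 0, 0]]
    - [[0, 0, 0], [0, 0, 0]]
    - [[0, 0, 0], [0, 0, 0]]
  grip: -1

```text
t: 35.82
ee_pos: [539.0, 11.7, 81.2]
orientation: [-3.05, -0.73, -0.004]
ft_force: [0.7, -0.3, -0.1]
width: 51.9
grasp_force: 0.0
```

Call:
servo_tool:
  deltas:
    - [[0, 0, 0], [0, 0, 0]]
    - [[0, 0, 0], [0, 0, 0]]
    - [[0, 0, 0], [0, 0, 0]]
    - [[0, 0, 0], [0, 0, 0]]
    - [[0, 0, 0], [0, 0, 0]]

```text
t: 36.23
ee_pos: [539.2, 11.8, 81.3]
orientation: [-3.05, -0.73, -0.004]
ft_force: [-0.9, -0.3, 0.0]
width: 85.0
grasp_force: 0.0
```

Call:
servo_tool:
  deltas:
    - [[0, 0, -10], [0, 0, 0]]
    - [[0, 0, -25], [0, 0, 0]]
    - [[0, 0, -50], [0, 0, 0]]
    - [[0, 0, -85], [0, 0, 0]]
    - [[0, 0, -120], [0, 0, 0]]

```text
t: 36.65
ee_pos: [538.2, 11.1, 202.7]
orientation: [-3.05, -0.73, -0.002]
ft_force: [1.5, -0.7, -0.0]
width: 88.1
grasp_force: 0.0
```

```bash
cat >> plan.py <<'E'
a=np.radians(9.6);TX=np.array([np.cos(a),np.sin(a)]);TY=np.array([-TX[1],TX[0]])
def tub(x,y,z): return scoop(*(np.array([549,251])+TX*x+TY*y),z,189.6,0,off=(0,0,0))
def lidp(th,r=125,y=-45):
    e=160 if th>1.5 else r
    return tub(90-(160 if th>np.pi/2 else r)*np.cos(th)+8*np.sin(th),y,85+r*np.sin(th)+8*max(np.cos(th),0))
E
python3 - <<'E'
from plan import *
p,M=state();save(np.array(p),M);print(p)
P=cloud(get_image("top"));sel=(P[...,0]>480)&(P[...,0]<600)&(P[...,1]>-60)&(P[...,1]<80)&(P[...,2]>105)&(P[...,2]<122)
print("handle z",sel.sum(),np.nanmedian(P[sel],0).round(1))
plan([(p+[60,80,100],M,5),(*tub(145,-45,300),5),(*tub(145,-45,205),5)])
plan([(*lidp(t),3 if i==0 else 2) for i,t in enumerate([1.74,1.57,1.4,1.2,1.0,.8,.6,.45,.3,.2,.1,0.])]+[(*lidp(-.02),5)])
E
```

```text
[538.20996468  11.11513668 202.66442858]
handle z 108 [514.8  -0.9 113.5]
[[[18.0, -9.0, -20.0], [0.0, 0.0, 0.0]], [[36.0, -18.0, -40.0], [0.0, 0.0, 0.0]], [[54.0, -27.0, -59.5], [0.0, 0.0, 0.0]], [[72.0, -35.5, -79.5], [0.0, 0.0, 0.0]], [[90.0, -44.5, -99.5], [0.0, 0.0, 0.0]]]
[[[30.5, -16.0, 0.5], [-0.0, -0.0, 0.06]], [[61.5, -31.5, 1.5], [-0.0, -0.0, 0.12]], [[92.0, -47.5, 2.0], [-0.0, -0.0, 0.18]], [[123.0, -63.0, 2.5], [-0.0, -0.0, 0.24]], [[153.5, -79.0, 3.5], [-0.01, -0.0, 0.3]]]
[[[0.0, 0.0, 19.0], [0.0, -0.0, 0.0]], [[-0.0, -0.0, 38.0], [0.0, -0.0, 0.0]], [[-0.0, -0.0, 57.0], [0.0, -0.0, 0.0]], [[-0.0, -0.0, 76.0], [0.0, -0.0, 0.0]], [[-0.0, -0.0, 95.0], [0.0, -0.0, 0.0]]]
[[[-7.0, -0.0, -1.0], [0.0, -0.0, 0.0]], [[-13.5, -0.0, -2.0], [0.0, -0.0, 0.0]], [[-20.5, -0.5, -3.5], [0.0, -0.0, 0.0]], [[-34.0, -0.5, -4.5], [0.0, -0.0, 0.0]], [[-47.0, -0.5, -5.0], [0.0, -0.0, 0.0]]]
[[[-11.0, 0.0, 0.0], [0.0, -0.0, 0.0]], [[-21.5, 0.0, 0.0], [0.0, -0.0, 0.0]], [[-33.5, 0.0, 3.0], [0.0, -0.0, 0.0]], [[-46.0, 0.0, 5.5], [0.0, -0.0, 0.0]], [[-57.5, -0.0, 10.0], [0.0, -0.0, 0.0]]]
[[[-11.5, -0.0, 5.0], [0.0, -0.0, 0.0]], [[-22.0, -0.0, 12.0], [0.0, -0.0, 0.0]], [[-32.0, -0.0, 19.5], [0.0, -0.0, 0.0]], [[-40.5, -0.0, 28.5], [0.0, -0.0, 0.0]], [[-49.5, -0.5, 37.5], [0.0, -0.0, 0.0]]]
[[[-5.0, 0.0, 7.5], [0.0, -0.0, 0.0]], [[-10.5, 0.0, 15.5], [0.0, -0.0, 0.0]], [[-14.5, 0.0, 24.0], [0.0, -0.0, 0.0]], [[-18.5, 0.0, 32.5], [0.0, -0.0, 0.0]], [[-20.5, -0.0, 38.5], [0.0, -0.0, 0.0]]]
[[[-2.0, -0.0, 6.0], [0.0, -0.0, 0.0]], [[-3.0, -0.0, 12.0], [0.0, -0.0, 0.0]], [[-4.5, -0.0, 18.0], [0.0, -0.0, 0.0]], [[-5.0, -0.0, 24.5], [0.0, -0.0, 0.0]], [[-6.0, -0.0, 30.5], [0.0, -0.0, 0.0]]]
[[[0.0, -0.0, 0.5], [0.0, -0.0, 0.0]], [[0.0, -0.0, 1.0], [0.0, -0.0, 0.0]], [[0.0, -0.0, 1.5], [0.0, -0.0, 0.0]], [[-0.0, -0.0, 2.0], [0.0, -0.0, 0.0]], [[-0.0, -0.0, 2.5], [0.0, -0.0, 0.0]]]
```

Call:
servo_tool:
  deltas:
    - [[18, -9, -20], [0, 0, 0]]
    - [[36, -18, -40], [0, 0, 0]]
    - [[54, -27, -60], [0, 0, 0]]
    - [[72, -35.5, -80], [0, 0, 0]]
    - [[90, -44.5, -99.5], [0, 0, 0]]
  grip: 1

```text
t: 37.12
ee_pos: [599.2, 91.7, 303.3]
orientation: [-3.05, -0.73, -0.006]
ft_force: [0.2, -0.3, -0.1]
width: 58.0
grasp_force: 0.0
```

Call:
servo_tool:
  deltas:
    - [[30.5, -16, 0.5], [0, 0, 0.06]]
    - [[61.5, -31.5, 1.5], [0, 0, 0.12]]
    - [[92, -47.5, 2], [0, 0, 0.18]]
    - [[123, -63, 2.5], [0, 0, 0.24]]
    - [[153.5, -79, 3.5], [-0.01, 0, 0.3]]

```text
t: 37.53
ee_pos: [700.8, 232.0, 299.6]
orientation: [3.127, 0.261, 0.008]
ft_force: [0.5, -1.4, 1.1]
width: 24.6
grasp_force: 0.0
```

Call:
servo_tool:
  deltas:
    - [[0, 0, 0], [0, 0, 0]]
    - [[0, 0, 0], [0, 0, 0]]
    - [[0, 0, 0], [0, 0, 0]]

```text
t: 37.78
ee_pos: [699.4, 230.6, 298.6]
orientation: [3.126, 0.268, 0.005]
ft_force: [0.3, -0.2, -0.3]
width: 4.6
grasp_force: 0.0
```

Call:
servo_tool:
  deltas:
    - [[0, 0, 19], [0, 0, 0]]
    - [[0, 0, 38], [0, 0, 0]]
    - [[0, 0, 57], [0, 0, 0]]
    - [[0, 0, 76], [0, 0, 0]]
    - [[0, 0, 95], [0, 0, 0]]

```text
t: 38.2
ee_pos: [699.9, 228.9, 204.0]
orientation: [3.126, 0.265, 0.007]
ft_force: [-0.5, 0.0, -0.5]
width: 0.3
grasp_force: 0.0
```

Run:
```python
from plan import *
o=ctrl.get_obs();p=o["ee_pos"];print(o["t"],p,tub(145,-45,205)[0],o["width"],o["ft_force"])
im=get_image("scene");cv2.imwrite("pics/k.png",cv2.resize(im["frame"][40:280,180:500],(800,600)))
```

```text
38.2 [699.86536491 228.87607354 203.99960028] [699.47401898 230.81164661 205.        ] 0.34056446638761995 [-0.53608811  0.04899821 -0.5209452 ]
```

View pics/k.png

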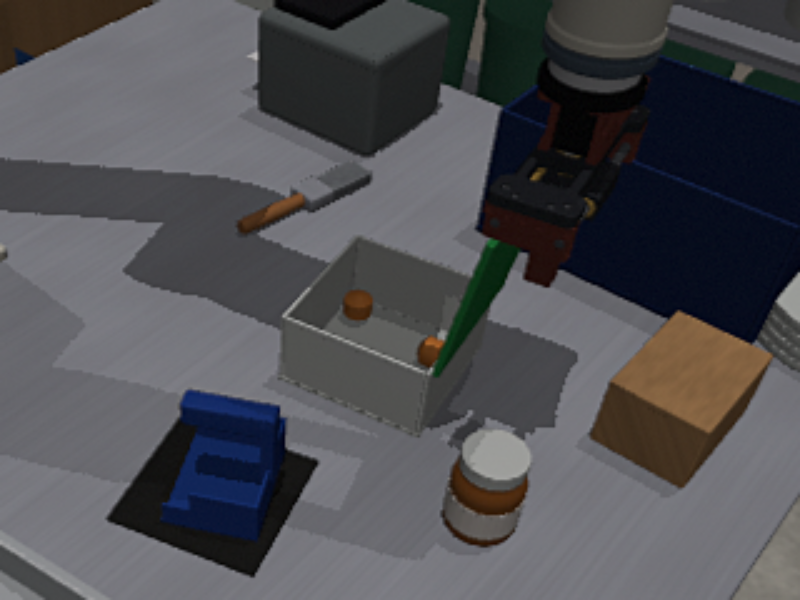

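The gripper is behind the lid's outer face and the scoop stands on its mat at (210,465). Now I'll push the lid over.

Call:
servo_tool:
  deltas:
    - [[-7, 0, -1], [0, 0, 0]]
    - [[-13.5, 0, -2], [0, 0, 0]]
    - [[-20.5, -0.5, -3.5], [0, 0, 0]]
    - [[-34, -0.5, -4.5], [0, 0, 0]]
    - [[-47, -0.5, -5], [0, 0, 0]]

```text
t: 38.67
ee_pos: [654.4, 223.2, 211.3]
orientation: [3.127, 0.266, 0.014]
ft_force: [0.7, 0.2, 0.7]
width: 0.3
grasp_force: 0.7
```

Call:
servo_tool:
  deltas:
    - [[-11, 0, 0], [0, 0, 0]]
    - [[-21.5, 0, 0], [0, 0, 0]]
    - [[-33.5, 0, 3], [0, 0, 0]]
    - [[-46, 0, 5.5], [0, 0, 0]]
    - [[-57.5, 0, 10], [0, 0, 0]]

```text
t: 39.08
ee_pos: [597.6, 213.6, 201.2]
orientation: [3.127, 0.267, 0.014]
ft_force: [0.4, -0.2, 0.8]
width: 0.6
grasp_force: 0.7
```

Call:
servo_tool:
  deltas:
    - [[-11.5, 0, 5], [0, 0, 0]]
    - [[-22, 0, 12], [0, 0, 0]]
    - [[-32, 0, 19.5], [0, 0, 0]]
    - [[-40.5, 0, 28.5], [0, 0, 0]]
    - [[-49.5, -0.5, 37.5], [0, 0, 0]]

```text
t: 39.5
ee_pos: [549.0, 205.5, 162.9]
orientation: [3.127, 0.267, 0.014]
ft_force: [1.6, 0.5, 0.3]
width: 0.4
grasp_force: 0.5
```

Call:
servo_tool:
  deltas:
    - [[-5, 0, 7.5], [0, 0, 0]]
    - [[-10.5, 0, 15.5], [0, 0, 0]]
    - [[-14.5, 0, 24], [0, 0, 0]]
    - [[-18.5, 0, 32.5], [0, 0, 0]]
    - [[-20.5, 0, 38.5], [0, 0, 0]]

```text
t: 39.92
ee_pos: [528.1, 201.6, 121.3]
orientation: [3.126, 0.266, 0.006]
ft_force: [-0.1, 0.3, 0.3]
width: 0.8
grasp_force: 0.3
```

Call:
servo_tool:
  deltas:
    - [[-2, 0, 6], [0, 0, 0]]
    - [[-3, 0, 12], [0, 0, 0]]
    - [[-4.5, 0, 18], [0, 0, 0]]
    - [[-5, 0, 24.5], [0, 0, 0]]
    - [[-6, 0, 30.5], [0, 0, 0]]

```text
t: 40.33
ee_pos: [523.7, 200.8, 92.6]
orientation: [3.126, 0.267, 0.009]
ft_force: [-19.3, -8.1, 87.2]
width: 0.4
grasp_force: 44.0
```

Call:
servo_tool:
  deltas:
    - [[0, 0, 0.5], [0, 0, 0]]
    - [[0, 0, 1], [0, 0, 0]]
    - [[0, 0, 1.5], [0, 0, 0]]
    - [[0, 0, 2], [0, 0, 0]]
    - [[0, 0, 2.5], [0, 0, 0]]

```text
t: 40.75
ee_pos: [523.7, 200.8, 93.1]
orientation: [3.126, 0.267, 0.009]
ft_force: [-14.0, -5.7, 49.5]
width: 0.5
grasp_force: 24.9
```

```bash
cat > lid.py <<'E'
from plan import *
o=ctrl.get_obs();print(o["t"],o["ee_pos"],o["ft_force"],load()[0])
for n in("top","scene"):
    im=get_image(n);P=cloud(im);I=im["frame"].astype(int)
    g=(I[...,1]>I[...,0]+20)&(I[...,1]>I[...,2]+20)
    X=P[g];X=X[~np.isnan(X[:,0])];l=np.c_[(X[:,:2]-[549,251])@TX,(X[:,:2]-[549,251])@TY,X[:,2]];l=l[(abs(l[:,0])<110)&(abs(l[:,1])<82)&(l[:,2]<260)]
    if len(l)<50: continue
    c=np.linalg.lstsq(np.c_[l[:,:2],np.ones(len(l))],l[:,2],rcond=None)[0];print(n,len(l),"slope x,y",c[:2].round(4),"z at edge",np.median(l[l[:,0]<-50,2]).round(1),"z at hinge",np.median(l[l[:,0]>50,2]).round(1),"x range",l[:,0].min().round(),l[:,0].max().round())
E
python3 lid.py
```

```text
40.75 [523.70785417 200.78147408  93.09468448] [-14.02786833  -5.74978052  49.47329671] [521.93685187 200.62621199  90.4972711 ]
top 1271 slope x,y [ 0.0019 -0.0554] z at edge 93.1 z at hinge 93.6 x range -81.0 78.0
scene 2229 slope x,y [0.0013 0.0026] z at edge 92.8 z at hinge 92.9 x range -82.0 76.0
```

Call:
servo_tool:
  deltas:
    - [[0, 0, -5], [0, 0, 0]]
    - [[0, 0, -20], [0, 0, 0]]
    - [[0, 0, -50], [0, 0, 0]]
    - [[0, 0, -85], [0, 0, 0]]
    - [[0, 0, -120], [0, 0, 0]]

```text
t: 41.27
ee_pos: [521.8, 200.8, 209.5]
orientation: [3.126, 0.266, 0.004]
ft_force: [-0.1, 1.1, 0.3]
width: 0.6
grasp_force: 0.0
```

Call:
servo_tool:
  deltas:
    - [[0, 0, -30], [0, 0, 0]]
    - [[0, 0, -50], [0, 0, 0]]
    - [[0, 0, -50], [0, 0, 0]]
    - [[0, 0, -50], [0, 0, 0]]
    - [[0, 0, -50], [0, 0, 0]]

```text
t: 41.68
ee_pos: [521.4, 201.0, 257.7]
orientation: [3.126, 0.266, 0.004]
ft_force: [-1.0, -0.3, -0.5]
width: 0.3
grasp_force: 0.0
```

```bash
python3 lid.py
python3 - <<'E'
from plan import *
for n in("top","scene"):
  P=cloud(get_image(n));s=(P[...,0]>470)&(P[...,0]<620)&(P[...,1]>-70)&(P[...,1]<90)&(P[...,2]>106)&(P[...,2]<122)
  r=cv2.minAreaRect(P[s][:,:2].astype(np.float32));print("handle",s.sum(),r,np.median(P[s][:,2]),np.percentile(P[s][:,2],[3,97]))
E
```

```text
41.6833 [521.40086065 200.96676177 257.69474675] [-0.96832469 -0.34269736 -0.51905709] [521.93685187 200.62621199  90.4972711 ]
top 2233 slope x,y [0.0003 0.0021] z at edge 93.4 z at hinge 93.3 x range -81.0 78.0
scene 2578 slope x,y [-0.0021  0.0042] z at edge 93.2 z at hinge 93.1 x range -83.0 76.0
handle 528 ((545.7640991210938, 13.965208053588867), (84.91588592529297, 21.91489028930664), 27.095102310180664) 113.45179957030558 [110.22754545 116.17052163]
handle 350 ((543.3644409179688, 13.393310546875), (85.54293823242188, 23.726062774658203), 26.997663497924805) 112.86769816202997 [106.95956911 115.61622206]
```

The lid is flat and the scoop is upright on its mat, about 13 mm from the mat's centre. I'm handing in.

```bash
python3 -c "
from workcell import close_job
print(close_job())"
```

```text
the job is handed in; nothing more can be done
None
```

I handed the job in at about 42 s of the 72 s allowed: all four plugs were in the tub after the second pour, the lid measures flat shut, and the scoop stands upright and released about 13 mm from the mat's centre; I don't have the judge's verdict.

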